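# Change over the modules in the ageing cabinet

### The job

Pull the ageing cabinet's drawer out to its stop, take out every finished module (those already in it) and stand it upright in the black tray, and stand every waiting module from the pink mat upright in a slot of the drawer, fully down. When all are in place push the drawer fully home, and leave the jar, screwdriver and meter where they are.

Things in the scene. Friction and masses are not known exactly. Their poses are not given: they have to be found in the camera images.
- wait0: Waiting power module: green board on edge on a finned metal foot, black grip bar on top. 80 mm long (x, either way), 40 thick (y), 68 tall, about 0.2 to 0.3 kg. Origin: centre of underside; z up. Foot 18 mm tall, its lowest 4 mm stepped in to 76 x 36. Grip bar 70 long, 12 thick (y), at heights 48 to 68 mm: grasp it from above across y. Starts upright on the pink mat. May be absent (None).
- wait1: Waiting power module: green board on edge on a finned metal foot, black grip bar on top. 80 mm long (x, either way), 40 thick (y), 68 tall, about 0.2 to 0.3 kg. Origin: centre of underside; z up. Foot 18 mm tall, its lowest 4 mm stepped in to 76 x 36. Grip bar 70 long, 12 thick (y), at heights 48 to 68 mm: grasp it from above across y. Starts upright on the pink mat. May be absent (None).
- wait2: Waiting power module: green board on edge on a finned metal foot, black grip bar on top. 80 mm long (x, either way), 40 thick (y), 68 tall, about 0.2 to 0.3 kg. Origin: centre of underside; z up. Foot 18 mm tall, its lowest 4 mm stepped in to 76 x 36. Grip bar 70 long, 12 thick (y), at heights 48 to 68 mm: grasp it from above across y. Starts upright on the pink mat. May be absent (None).
- wait3: Waiting power module: green board on edge on a finned metal foot, black grip bar on top. 80 mm long (x, either way), 40 thick (y), 68 tall, about 0.2 to 0.3 kg. Origin: centre of underside; z up. Foot 18 mm tall, its lowest 4 mm stepped in to 76 x 36. Grip bar 70 long, 12 thick (y), at heights 48 to 68 mm: grasp it from above across y. Starts upright on the pink mat. May be absent (None).
- done0: Finished power module: green board on edge on a finned metal foot, black grip bar on top. 80 mm long (x, either way), 40 thick (y), 68 tall, about 0.2 to 0.3 kg. Origin: centre of underside; z up. Foot 18 mm tall, its lowest 4 mm stepped in to 76 x 36. Grip bar 70 long, 12 thick (y), at heights 48 to 68 mm: grasp it from above across y. Starts in slot 0 of the closed drawer. May be absent (None).
- done1: Finished power module: green board on edge on a finned metal foot, black grip bar on top. 80 mm long (x, either way), 40 thick (y), 68 tall, about 0.2 to 0.3 kg. Origin: centre of underside; z up. Foot 18 mm tall, its lowest 4 mm stepped in to 76 x 36. Grip bar 70 long, 12 thick (y), at heights 48 to 68 mm: grasp it from above across y. Starts in slot 1 of the closed drawer. May be absent (None).
- done2: Finished power module: green board on edge on a finned metal foot, black grip bar on top. 80 mm long (x, either way), 40 thick (y), 68 tall, about 0.2 to 0.3 kg. Origin: centre of underside; z up. Foot 18 mm tall, its lowest 4 mm stepped in to 76 x 36. Grip bar 70 long, 12 thick (y), at heights 48 to 68 mm: grasp it from above across y. Starts in slot 2 of the closed drawer. May be absent (None).
- done3: Finished power module: green board on edge on a finned metal foot, black grip bar on top. 80 mm long (x, either way), 40 thick (y), 68 tall, about 0.2 to 0.3 kg. Origin: centre of underside; z up. Foot 18 mm tall, its lowest 4 mm stepped in to 76 x 36. Grip bar 70 long, 12 thick (y), at heights 48 to 68 mm: grasp it from above across y. Starts in slot 3 of the closed drawer. May be absent (None).
- drawer (a joint): The ageing cabinet's drawer, in m: 0 = fully home, 0.17 = fully out against its stop. It slides straight out of the front of the cabinet along the drawer's own -x (towards the robot). About 2 N of friction holds it where it is left; no latch, no spring.
- handle (a point): Centre of the drawer's steel bar handle, moving with the drawer; axes: -x is the pull-out direction, y along the bar, z up. The bar is 100 mm long, 10 mm thick, its centre 45 mm clear of the drawer's front face and 26 mm below the cabinet's top; it can be grasped from above across x.
- slot0 (a point): Slot 0 of the drawer's black rack, moving with it: centre of the slot's floor; x along the slot, y across, z up. Slot 86 mm long (x), 45 wide (y), 18 deep, flat floor, open top. Slots lie side by side 62 mm apart, slot0 at the lowest y, centres 67 mm behind the drawer's front face, whose top is 78 mm above the slot floor. Drawer fully out: centres 103 mm in front of the cabinet.
- slot1 (a point): Slot 1 of the drawer's black rack, moving with it: centre of the slot's floor; x along the slot, y across, z up. Slot 86 mm long (x), 45 wide (y), 18 deep, flat floor, open top. Slots lie side by side 62 mm apart, slot0 at the lowest y, centres 67 mm behind the drawer's front face, whose top is 78 mm above the slot floor. Drawer fully out: centres 103 mm in front of the cabinet.
- slot2 (a point): Slot 2 of the drawer's black rack, moving with it: centre of the slot's floor; x along the slot, y across, z up. Slot 86 mm long (x), 45 wide (y), 18 deep, flat floor, open top. Slots lie side by side 62 mm apart, slot0 at the lowest y, centres 67 mm behind the drawer's front face, whose top is 78 mm above the slot floor. Drawer fully out: centres 103 mm in front of the cabinet.
- slot3 (a point): Slot 3 of the drawer's black rack, moving with it: centre of the slot's floor; x along the slot, y across, z up. Slot 86 mm long (x), 45 wide (y), 18 deep, flat floor, open top. Slots lie side by side 62 mm apart, slot0 at the lowest y, centres 67 mm behind the drawer's front face, whose top is 78 mm above the slot floor. Drawer fully out: centres 103 mm in front of the cabinet.
- cabinet: Fixed grey metal ageing cabinet on the bench, 240 deep (x) x 290 wide (y) x 112 mm tall; origin: centre of its underside; its front faces its own -x. Only the drawer in its front moves.
- tray: Fixed shallow black tray for finished modules, outside 240 (x) x 190 (y) x 12 mm tall, wall and floor 5 mm; origin: centre of its underside; z up. It and the pink mat lie on either side of the drawer and may be swapped.
- foam: Fixed thin pink mat, 240 (x) x 190 (y) x 2 mm thick, where the waiting modules stand; origin: centre of its underside; z up.
- jar: Bystander: white jar, 60 mm diameter, 90 mm tall, standing beside the cabinet; origin: centre of its underside.
- driver: Bystander: screwdriver lying beside the cabinet on its other side; origin: under its middle.
- meter: Bystander: grey hand meter 75 x 140 x 34 mm lying on top of the cabinet; origin: centre of its underside.

How it is judged:
By the outcome, as a careful person would: the job done as asked, in the order asked, and still so for the second after the job is handed in, with the robot touching nothing.
Of wait0, wait1, wait2, wait3 only 3 to 4 are there at a start; the rules pass over those that are not, and their reading is None.
Of done0, done1, done2, done3 only 1 to 2 are there at a start; the rules pass over those that are not, and their reading is None.
At some moment in a run one of wait0, wait1, wait2, wait3 may be knocked a few centimetres aside while the robot is not near it.
It also fails if it takes over 210 s, if anything falls off the work surface, if the arm or the gripper's body presses on something with over 40 N, if the wrist force passes 120 N, or if a joint passes its speed limit or range.

### The arm

A 6-joint arm with a two-finger parallel gripper is mounted at the origin on the work surface. World frame = base frame: x ahead of the robot, y to its left, z up, the work surface at z = 0. Lengths are in m, angles in rad, forces in N, time in s.
With the tool pointing down it reaches from about 0.375 to 0.9 m from the base axis. Payload 3.1 kg.
Tool frame: the origin (TCP) lies on the centre line of the jaws, within the pads' length; the fingertips stand 19 mm ahead of it and the grasp point (between the pads) is the TCP; z points along the fingers, y is the line along which they close (so a half turn about z gives the same grasp; the last joint's range is limited). The gripper opens to 85 mm and grips with 20 to 120 N. Pads are 22 mm wide; open, the fingers measure 114 mm over their backs; the gripper's body (76 mm by 85 mm) begins 54 mm behind the grasp point. The pads swing forward as they close: fully open they stand 13 mm farther back than shut.
Start: joints at [1.085, 0.527, 1.433, -0, 1.181, -0.178], TCP at [0.189, 0.596, 0.25] pointing down, gripper open.
Joint ranges: [-3.08, 3.08], [-0.75, 2.2], [0.22, 2.44], [-1.43, 4.57], [0, 2.65], [-2.85, 2.85]. Speed limits (rad/s): [2.79, 2.79, 3.14, 3.14, 3.14, 3.14].

### API

Orientations are given as a unit quaternion [x, y, z, w].
In Python, from station import manip, cams, sign_off gives the robot as it stands.
- The arm moves only by the tool carry_out, never from a script. Its argument "targets" is a list that holds one entry, the list of rows, each a list of 7 numbers: the shift along the tool's x, y, z in cm, then the turn, a rotation vector about the tool's x, y, z in degrees, then the finger opening in cm, from 0 to 8.54. A call has 1 to 12 rows; each row is the pose to reach, as a shift and turn from the pose commanded when the call began, along the tool's axes at that moment; what a row does not reach only later rows make up. A row lasts 1/12 s, in which the tool goes at most 41.7 mm and 7.16 degrees, less where a joint would pass 70% of its speed; a pose out of reach is approached as far as the arm can. A call with a gripper value outside its range is refused whole. The fingers move at their own pace and stop on an object; "force" is the grip in N (left out, the last holds). Time passes only in rows, so rows that repeat a pose let the fingers close. It gives the time, the measured TCP pose, the force, the opening and the grip force at its end, in the units of the state.
- manip.sense(): the state, without advancing time (a new reading comes with each control period).
- cams.snapshot(name): name is "scene" or "top" or "wrist"; returns the picture (400x640x3 uint8, red, green, blue); there is no depth.
- cams.camera_info(name): a dict with "K" (3x3 intrinsics, pixels), "T" (4x4, takes a point from camera to world coordinates). Camera axes: x right, y down, z forward; pixel columns grow to the right and rows downward; lengths in m; the calibration is good to about 2 mm. The wrist camera is an equidistant fisheye: a pixel r from the principal point sees the ray r / f radians off the axis. A picture is of the moment at which its call begins: read the wrist's pose just before it. camera_info takes no time and is no camera call; for the wrist camera it gives the pose at the moment of the call.
- sign_off(): hands the job in; it is judged then, once.
The state is a dict: "t": time; "q": joint angles; "qd": joint speeds; "tau": joint torques, N m; "tcp_pos": TCP position; "tool_rot": TCP orientation; "force": force on the tool from outside, world axes, zero at the start; "ft_torque": the same for the moment, N m; "finger_gap": opening from 0.0 (shut) to 1.0 (fully open); "gripper_force": force on a finger pad.
Only numpy, scipy, OpenCV 4.12 (cv2) and the standard library are available. Lean on these libraries where they do the work, as an engineer would, in place of code of your own. Each camera call takes 0.05 s, during which the arm holds its last target. There are 200 camera calls.

## Working session

There is one attempt and no reset: what is moved stays moved. The work goes in short steps, Python scripts to look and compute and a tool call to move; the robot and the scene stay as the last step left them, time stands still between calls to the robot, and variables do not carry over. Pictures are saved under pics/ and viewed, at most 14 in all, crops included, and the job is handed in when it is done.

Besides the shell and the picture viewer there is one more tool, called as name(argument=value, ...), one argument or row to a line, values as JSON. carry_out: Moves the arm, as the interface text tells. Its arguments: {"type":"object","properties":{"targets":{"type":"array"},"force":{"type":"number"}},"required":["targets"]}

```bash
ls; mkdir -p pics
python3 - <<'E'
from station import manip,cams
import cv2
s=manip.sense();print(s)
for n in("scene","top"):
    cv2.imwrite(f"pics/{n}0.png",cams.snapshot(n)[:,:,::-1]);i=cams.camera_info(n);print(n,i)
E
```

```text
pics
{'t': 0.0, 'q': array([ 1.08449481e+00,  5.28498059e-01,  1.43392408e+00, -3.40087572e-05,
        1.18138981e+00, -1.78521513e-01]), 'qd': array([ 9.61084342e-04, -8.36485438e-04, -2.77290139e-04,  9.48920981e-05,
        4.30949509e-05, -1.17993897e-03]), 'tau': array([ 2.27693145e-04, -4.42353559e+01, -1.78023541e+01, -2.01222524e-04,
        8.51105258e-03, -7.64421806e-07]), 'tcp_pos': array([0.18900701, 0.59501577, 0.24930705]), 'tool_rot': array([ 1.53276821e-01,  9.88182668e-01, -1.05403614e-03, -3.47241198e-04]), 'force': array([-0.27289929, -0.33459461,  0.29315337]), 'ft_torque': array([ 0.03630325,  0.00772971, -0.01825549]), 'gripper_force': 0.0, 'finger_gap': 1.0001780360019863}
scene {'K': array([[415.85667512,   0.        , 319.93595537],
       [  0.        , 415.85667512, 201.81280236],
       [  0.        ,   0.        ,   1.        ]]), 'T': array([[-0.2888969 ,  0.72055166, -0.63035219,  1.42655538],
       [ 0.9572258 ,  0.22843918, -0.17757904,  0.22582492],
       [ 0.01604227, -0.65469141, -0.75572601,  1.06657839],
       [ 0.        ,  0.        ,  0.        ,  1.        ]])}
top {'K': array([[385.67633055,   0.        , 326.1900159 ],
       [  0.        , 385.67633055, 199.73550844],
       [  0.        ,   0.        ,   1.        ]]), 'T': array([[ 2.24442584e-02, -9.96882359e-01,  7.56427012e-02,
         5.36587067e-01],
       [-9.99746796e-01, -2.25019019e-02,  9.02453005e-05,
         2.23982946e-02],
       [ 1.61214069e-03, -7.56255736e-02, -9.97134983e-01,
         9.88004992e-01],
       [ 0.00000000e+00,  0.00000000e+00,  0.00000000e+00,
         1.00000000e+00]])}
```

View pics/top0.png

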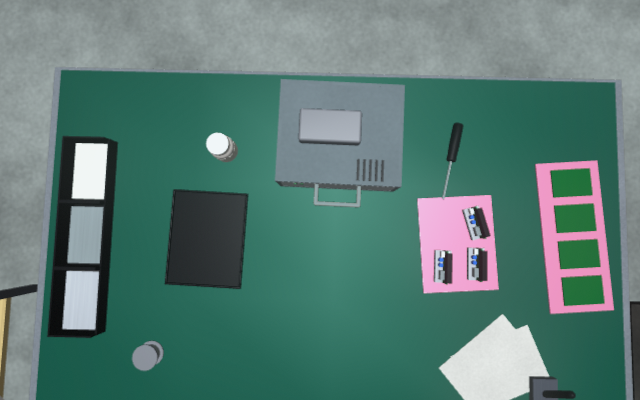

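View pics/scene0.png

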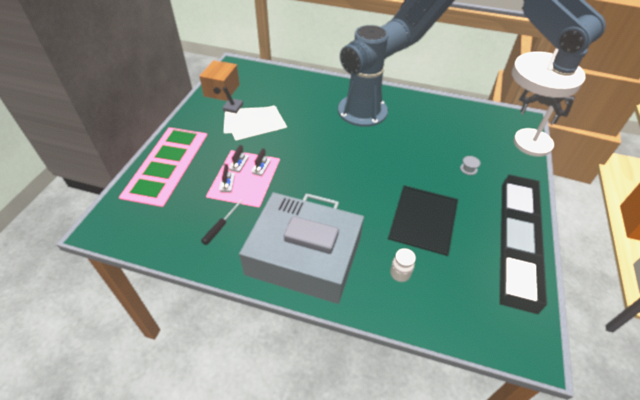

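Top: the cabinet front edge is near row 185, with the handle bar at about (337,204). The tray is on the left at about (207,239). The mat is on the right with three modules at about (443,266), (476,264) and (475,222). Now an enlarged crop.

```bash
cat > h.py <<'E'
from station import manip,cams
import numpy as np,cv2
from scipy.spatial.transform import Rotation as R
def ray(n,u,v,z,info=None):
    i=info or cams.camera_info(n);d=np.linalg.inv(i["K"])@[u,v,1];T=i["T"]
    if n=="wrist":
        K=i["K"];x=(u-K[0,2])/K[0,0];y=(v-K[1,2])/K[1,1];r=np.hypot(x,y)+1e-12
        d=np.array([x/r*np.sin(r),y/r*np.sin(r),np.cos(r)])
    d=T[:3,:3]@d;o=T[:3,3];return o+d*(z-o[2])/d[2]
def proj(n,p,info=None):
    i=info or cams.camera_info(n);T=i["T"];c=T[:3,:3].T@(np.array(p)-T[:3,3])
    if n=="wrist":
        a=np.arctan2(np.hypot(c[0],c[1]),c[2]);c=np.array([*(c[:2]/np.hypot(c[0],c[1])*a),1])
    return (i["K"]@(c/c[2]))[:2]
def go(p,yaw=None):
    "delta in tool axes (cm, deg) to world p, tool y along yaw(deg, world) "
    s=manip.sense();r=R.from_quat(s["tool_rot"]);d=r.inv().apply(np.array(p)-s["tcp_pos"])*100
    out=[d.round(2)]
    if yaw is not None:
        y=np.array([np.cos(np.radians(yaw)),np.sin(np.radians(yaw)),0]);
        if y@r.as_matrix()[:,1]<0:y=-y
        z=np.array([0,0,-1.]);x=np.cross(y,z)
        out.append(np.degrees((r.inv()*R.from_matrix(np.c_[x,y,z])).as_rotvec()).round(2))
    return out
E
python3 - <<'E'
from h import *
a=cv2.imread("pics/top0.png")
c1=cv2.resize(a[175:305,410:510],None,fx=4,fy=4,interpolation=2)
c2=cv2.resize(a[75:215,270:412],(0,0),fx=2.7,fy=3.7,interpolation=2)
c2=cv2.resize(c2,(383,520));
cv2.imwrite("pics/c1.png",np.hstack([c1,c2]))
print(proj("scene",manip.sense()["tcp_pos"]),proj("top",manip.sense()["tcp_pos"]))
hsv=cv2.cvtColor(a,cv2.COLOR_BGR2HSV)
m=((hsv[...,0]>150)&(hsv[...,1]>60)).astype(np.uint8);m[:,:400]=0;m[:,515:]=0
for nm,mm,z in(("foam",m,.002),):
    r=cv2.minAreaRect(np.argwhere(mm)[:,::-1].astype(np.float32));print(nm,r,[ray("top",*p,z).round(3)[:2] for p in cv2.boxPoints(r)])
E
```

```text
[537.80911919 116.77621367] [ 10.39193121 411.2316582 ]
foam ((457.9077453613281, 243.65460205078125), (94.48197174072266, 75.6554946899414), 87.1375961303711) [array([ 0.62 , -0.212]), array([ 0.634, -0.406]), array([ 0.396, -0.416]), array([ 0.382, -0.225])]
```

View pics/c1.png

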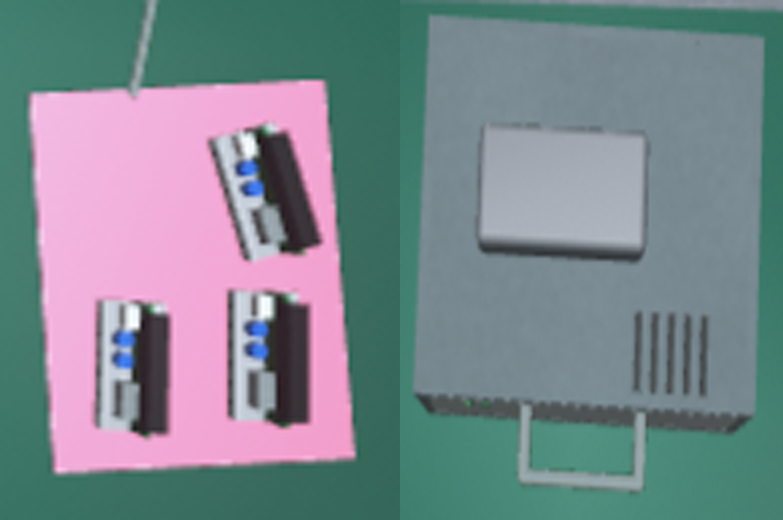

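Run:
```python
from h import *
f=lambda x,y,z:ray("top",410+x/4,175+y/4,z)[:2]
g=lambda x,y,z:ray("top",270+(x-400)/2.697,75+y/3.714,z)[:2]
P=[g(*p,.112) for p in((430,15),(763,37),(755,413),(415,393))]
print("cab",np.round(P,3),[np.degrees(np.arctan2(*(b-a)[::-1])).round(1) for a,b in zip(P,P[1:]+P[:1])],[np.linalg.norm(b-a).round(3) for a,b in zip(P,P[1:]+P[:1])])
H=[g(521,481,.086),g(645,487,.086)];print("handle",H,np.mean(H,0))
for n,a,b in(("A",(158,306),(157,434)),("B",(297,298),(298,424)),("C",(277,130),(311,245))):
    a=f(*a,.07);b=f(*b,.07);print(n,(a+b)/2,np.degrees(np.arctan2(*(a-b)[::-1])),np.linalg.norm(a-b))
for p in((174,190),(247,194),(240,288),(165,284)):print("tray",ray("top",*p,.012).round(3)[:2])
```

```text
cab [[ 0.883  0.134]
 [ 0.875 -0.154]
 [ 0.638 -0.149]
 [ 0.644  0.139]] [np.float64(-91.5), np.float64(178.8), np.float64(88.8), np.float64(-1.3)] [np.float64(0.288), np.float64(0.238), np.float64(0.288), np.float64(0.239)]
handle [array([0.59319769, 0.04875862]), array([ 0.59183515, -0.05902108])] [ 0.59251642 -0.00513123]
A [ 0.45276264 -0.2713753 ] -0.5505070097077411 0.07468129769595636
B [ 0.4598524  -0.35394432] -0.03248920530764098 0.07357110319347282
C [ 0.56197247 -0.35271188] 16.15075111100045 0.07063923382745697
tray [0.627 0.41 ]
tray [0.621 0.224]
tray [0.385 0.232]
tray [0.391 0.42 ]
```

Run:
```python
from h import *
print(go((.594,-.005,.2),-1.3))
```

```text
[array([-56.78, -44.91,   5.01]), array([-1.100e-01,  5.000e-02,  7.367e+01])]
```

carry_out(
  targets=[
    [[-56.8,-44.9,5,0,0,73.7,4],[-56.8,-44.9,5,0,0,73.7,4],[-56.8,-44.9,5,0,0,73.7,4],[-56.8,-44.9,5,0,0,73.7,4],[-56.8,-44.9,5,0,0,73.7,4],[-56.8,-44.9,5,0,0,73.7,4],[-56.8,-44.9,5,0,0,73.7,4],[-56.8,-44.9,5,0,0,73.7,4],[-56.8,-44.9,5,0,0,73.7,4],[-56.8,-44.9,5,0,0,73.7,4],[-56.8,-44.9,5,0,0,73.7,4],[-56.8,-44.9,5,0,0,73.7,4]],
  ],
  force=60,
)

```text
t: 1.1
tcp_pos: [0.4691, 0.1804, 0.2155]
tool_rot: [0.716, 0.698, -0.0, -0.0]
force: [0.5, -0.0, 0.2]
finger_gap: 0.466
gripper_force: 0.0
```

Run:
```python
from h import *
s=manip.sense();print(s["tcp_pos"],s["q"],s["t"],s["finger_gap"])
print(go((.594,-.005,.2),-1.3))
```

```text
[0.46906147 0.18035285 0.21554616] [1.44302403e-01 4.13700162e-01 1.77273193e+00 1.16003190e-04
 9.55703861e-01 1.69105734e-01] 1.1 0.46627840175753843
[array([-18.22,  12.95,   1.55]), array([-0.03, -0.  , -0.12])]
```

carry_out(
  targets=[
    [[-18.2,13,1.5,0,0,0,4],[-18.2,13,1.5,0,0,0,4],[-18.2,13,1.5,0,0,0,4],[-18.2,13,1.5,0,0,0,4],[-18.2,13,1.5,0,0,0,4],[-18.2,13,1.5,0,0,0,4],[-18.2,13,1.5,0,0,0,4],[-18.2,13,1.5,0,0,0,4]],
  ],
)

```text
t: 1.77
tcp_pos: [0.5938, -0.0032, 0.2001]
tool_rot: [0.716, 0.698, -0.0, -0.001]
force: [-0.6, -0.2, -0.1]
finger_gap: 0.474
gripper_force: 0.0
```

Run:
```python
from h import *
s=manip.sense();print(s["tcp_pos"])
i=cams.camera_info("wrist");print(i["K"],i["T"])
w=cams.snapshot("wrist")[:,:,::-1];cv2.imwrite("pics/w1.png",w)
print(proj("wrist",(.594,-.005,.086)))
print(go((.594,-.005,.086),-1.3))
```

```text
[ 0.5937808  -0.00321146  0.20008905]
[[309.70691629   0.         322.58725037]
 [  0.         309.70691629 198.81953025]
 [  0.           0.           1.        ]] [[ 0.99970905 -0.02288099 -0.00763381  0.59729519]
 [-0.02408081 -0.96497471 -0.26123539  0.06201283]
 [-0.00138911  0.26134322 -0.96524494  0.32386859]
 [ 0.          0.          0.          1.        ]]
[321.9466726  203.38163809]
[array([-0.3 ,  0.14, 11.42]), array([-0.15, -0.06, -0.06])]
```

View pics/w1.png

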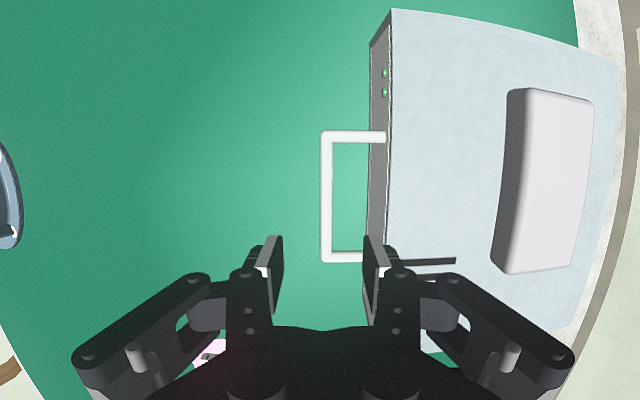

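The handle bar is at about column 327, rows 131–262. I'll back-project it.

Run:
```python
from h import *
for p in((326.5,131),(326.5,262),(326.5,196)): print(ray("wrist",*p,.088))
print(ray("wrist",392,10,.112),ray("wrist",388,255,.112))
```

```text
[0.59876605 0.05239715 0.088     ]
[ 0.59668484 -0.05626057  0.088     ]
[0.59774514 0.00153905 0.088     ]
[0.64607246 0.14061894 0.112     ] [ 0.64392222 -0.03989107  0.112     ]
```

carry_out(
  targets=[
    [[0,0.35,4,0,0,0,4],[0,0.35,8,0,0,0,4],[0,0.35,10,0,0,0,4],[0,0.35,11.3,0,0,0,4],[0,0.35,11.3,0,0,0,4],[0,0.35,11.3,0,0,0,0],[0,0.35,11.3,0,0,0,0],[0,0.35,11.3,0,0,0,0],[0,0.35,11.3,0,0,0,0],[0,0.35,11.3,0,0,0,0],[0,0.35,11.3,0,0,0,0],[0,0.35,11.3,0,0,0,0]],
  ],
)

```text
t: 2.82
tcp_pos: [0.5962, -0.0014, 0.0885]
tool_rot: [0.715, 0.699, -0.0, -0.002]
force: [-4.9, 4.0, 5.0]
finger_gap: 0.094
gripper_force: 58.7
```

carry_out(
  targets=[
    [[0,-1,0,0,0,0,0],[0,-3,0,0,0,0,0],[0,-5,0,0,0,0,0],[0,-7,0,0,0,0,0],[0,-9,0,0,0,0,0],[0,-11,0,0,0,0,0],[0,-13,0,0,0,0,0],[0,-15,0,0,0,0,0],[0,-16.2,0,0,0,0,0],[0,-16.8,0,0,0,0,0],[0,-17.2,0,0,0,0,0],[0,-17.2,0,0,0,0,0]],
  ],
)

```text
t: 3.82
tcp_pos: [0.4262, 0.0027, 0.0884]
tool_rot: [0.716, 0.698, 0.002, 0.0]
force: [1.6, 11.2, 3.5]
finger_gap: 0.089
gripper_force: 60.5
```

carry_out(
  targets=[
    [[0,-0.4,0,0,0,0,0],[0,-0.4,0,0,0,0,0],[0,-0.4,0,0,0,0,0]],
  ],
)

```text
t: 4.07
tcp_pos: [0.4261, 0.0027, 0.0885]
tool_rot: [0.716, 0.698, 0.004, 0.003]
force: [8.1, 16.2, -2.6]
finger_gap: 0.09
gripper_force: 60.0
```

Against the stop. Open the fingers a little, rise clear, and go up to look.

carry_out(
  targets=[
    [[0,0.5,0,0,0,0,3.5],[0,0.5,0,0,0,0,3.5],[0,0.5,0,0,0,0,3.5],[0,0.5,0,0,0,0,3.5],[0,0.4,-4,0,0,0,3.5],[0,0.4,-8,0,0,0,3.5],[0,0.4,-12,0,0,0,3.5],[0,0.4,-16,0,0,0,3.5],[0,0.4,-18,0,0,0,5],[0,0.4,-18,0,0,0,5]],
  ],
)

```text
t: 4.9
tcp_pos: [0.4283, 0.0003, 0.2724]
tool_rot: [0.715, 0.699, 0.003, 0.005]
force: [0.4, -0.3, -0.2]
finger_gap: 0.584
gripper_force: 0.0
```

Run:
```python
from h import *
print(manip.sense()["tcp_pos"])
i=cams.camera_info("wrist")
w=cams.snapshot("wrist")[:,:,::-1]
t=cams.snapshot("top")[:,:,::-1]
cv2.imwrite("pics/w2.png",np.hstack([w[:,150:],cv2.resize(t[150:320,265:515],None,fx=400/170*.8,fy=400/170)[:,:310]])) ;
cv2.imwrite("pics/w2raw.png",w);cv2.imwrite("pics/t2raw.png",t)
np.savez("i2.npz",K=i["K"],T=i["T"])
```

```text
[4.28306797e-01 2.77634191e-04 2.72411157e-01]
```

View pics/w2raw.png

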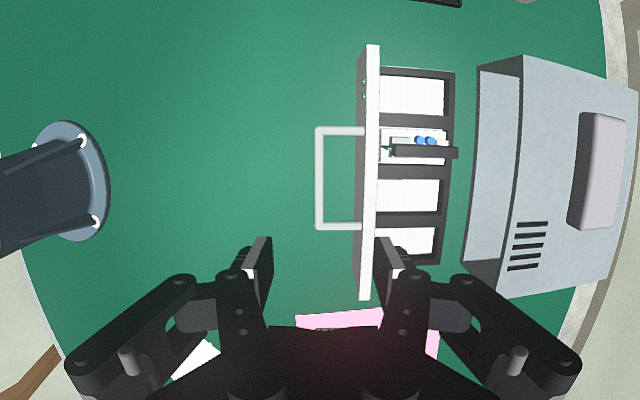

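The drawer is out. Slot 2, the second from high y, holds one finished module with its bar end near (455,152). The other three slots are empty. I'll zoom in to measure the slots and height.

Run:
```python
import cv2,numpy as np
w=cv2.imread("pics/w2raw.png");t=cv2.imread("pics/t2raw.png")
a=cv2.resize(w[40:305,350:465],(0,0),fx=2.2,fy=2.2,interpolation=2);b=cv2.resize(t[180:320,265:415],(0,0),fx=3.6,fy=3.6,interpolation=2)
o=np.zeros((583,800,3),np.uint8);o[:a.shape[0],:a.shape[1]]=a;o[:b.shape[0],258:258+b.shape[1]]=b[:,:542]
cv2.imwrite("pics/c3.png",o);print(a.shape,b.shape)
```

```text
(583, 253, 3) (504, 540, 3)
```

View pics/c3.png

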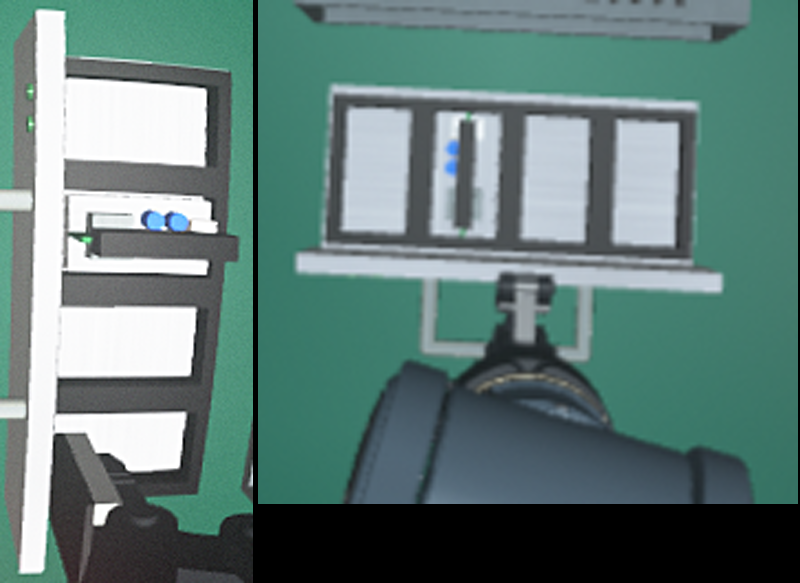

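Run:
```python
from h import *
iw=dict(np.load("i2.npz"));it=cams.camera_info("top")
W=lambda x,y:(350+x/2.2,40+y/2.2)
Tp=lambda x,y:(265+(x-258)/3.6,180+y/3.6)
def tri(w,t):
    o=[iw["T"][:3,3],it["T"][:3,3]]
    d=[ray("wrist",*W(*w),0,iw)-o[0],ray("top",*Tp(*t),0,it)-o[1]];d=[x/np.linalg.norm(x) for x in d]
    s=np.linalg.lstsq(np.c_[d[0],-d[1]],o[1]-o[0],rcond=None)[0]
    a,b=o[0]+s[0]*d[0],o[1]+s[1]*d[1];return ((a+b)/2).round(4),(np.linalg.norm(a-b)).round(4)
print("panel back y+",tri((65,12),(297,254)),"front",tri((37,10),(298,272)))
print("panel y- back",tri((45,573),(722,274)))
print("slot3 back y+",tri((208,87),(347,107)),"back y-",tri((206,166),(412,109)))
print("slot1 back y+",tri((197,307),(525,115)),"back y-",tri((194,377),(588,117)))
print("bar far end",tri((238,247),(467,122)),"near",tri((102,245),(463,228)))
for z in(.02,.028,.036):
  for n,c in(("3",[(347,107),(412,109),(408,235),(341,232)]),("1",[(525,115),(588,117),(588,242),(519,241)]),("0",[(614,121),(677,123),(677,246),(611,244)])):
    P=np.array([ray("top",*Tp(*p),z)[:2] for p in c]);print(z,n,P.mean(0).round(4),np.ptp(P,0).round(4))
for z in(.09,.1):print("bar",[ray("top",*Tp(*p),z).round(4) for p in((466,122),(463,228))])
```

```text
panel back y+ (array([0.4861, 0.1322, 0.1151]), np.float64(0.0017)) front (array([0.4747, 0.132 , 0.115 ]), np.float64(0.0002))
panel y- back (array([ 0.4806, -0.1326,  0.1089]), np.float64(0.0039))
slot3 back y+ (array([0.5819, 0.1121, 0.0379]), np.float64(0.0006)) back y- (array([0.5818, 0.0678, 0.0348]), np.float64(0.0008))
slot1 back y+ (array([ 0.5789, -0.0109,  0.0368]), np.float64(0.0015)) back y- (array([ 0.579 , -0.0529,  0.0388]), np.float64(0.0008))
bar far end (array([0.5713, 0.0299, 0.1013]), np.float64(0.002)) near (array([0.504 , 0.0306, 0.1027]), np.float64(0.0015))
0.02 3 [0.5391 0.0913] [0.0878 0.047 ]
0.02 1 [ 0.5363 -0.0325] [0.0874 0.0478]
0.02 0 [ 0.5344 -0.0949] [0.0856 0.0457]
0.028 3 [0.5391 0.0908] [0.0871 0.0466]
0.028 1 [ 0.5363 -0.0321] [0.0867 0.0474]
0.028 0 [ 0.5344 -0.094 ] [0.0849 0.0454]
0.036 3 [0.539  0.0902] [0.0863 0.0462]
0.036 1 [ 0.5363 -0.0316] [0.086 0.047]
0.036 0 [ 0.5344 -0.093 ] [0.0842 0.045 ]
bar [array([0.5715, 0.0297, 0.09  ]), array([0.5033, 0.03  , 0.09  ])]
bar [array([0.5711, 0.0296, 0.1   ]), array([0.5037, 0.0299, 0.1   ])]
```

Run:
```python
from h import *
print(go((.5375,.030,.19),88.6),manip.sense()["q"])
```

```text
[array([ 3.17, 11.11,  7.85]), array([ 5.000e-02,  1.100e-01, -8.996e+01])] [-2.61466051e-01  2.30695274e-01  1.88485653e+00 -2.38673680e-04
  1.02420962e+00 -2.37565100e-01]
```

carry_out(
  targets=[
    [[3.2,11.1,7.8,0,0,7.1,4],[3.2,11.1,7.8,0,0,14.2,4],[3.2,11.1,7.8,0,0,21.3,4],[3.2,11.1,7.8,0,0,28.4,4],[3.2,11.1,7.8,0,0,35.5,4],[3.2,11.1,7.8,0,0,42.6,4],[3.2,11.1,7.8,0,0,49.7,4],[3.2,11.1,7.8,0,0,56.8,4],[3.2,11.1,7.8,0,0,63.9,4],[3.2,11.1,7.8,0,0,71,4],[3.2,11.1,7.8,0,0,78.1,4],[3.2,11.1,7.8,0,0,85.2,4]],
  ],
)

```text
t: 6.0
tcp_pos: [0.5356, 0.0306, 0.1872]
tool_rot: [1.0, 0.027, -0.003, -0.0]
force: [0.2, 0.1, 0.1]
finger_gap: 0.471
gripper_force: 0.0
```

Run:
```python
from h import *
print(go((.5375,.030,.094),88.6),manip.sense()["q"])
```

```text
[array([0.24, 0.08, 9.32]), array([-0.05,  0.32,  4.49])] [-1.51264131e-01  4.98073068e-01  1.71432093e+00 -1.42047230e-04
  9.34847171e-01  1.36566064e+00]
```

carry_out(
  targets=[
    [[0.2,0.05,3,0,0.3,4.5,4],[0.2,0.05,6,0,0.3,4.5,4],[0.2,0.05,8,0,0.3,4.5,4],[0.2,0.05,9.3,0,0.3,4.5,4],[0.2,0.05,9.3,0,0.3,4.5,4],[0.2,0.05,9.3,0,0.3,4.5,0],[0.2,0.05,9.3,0,0.3,4.5,0],[0.2,0.05,9.3,0,0.3,4.5,0],[0.2,0.05,9.3,0,0.3,4.5,0],[0.2,0.05,9.3,0,0.3,4.5,0],[0.2,0.05,9.3,0,0.3,4.5,0]],
  ],
  force=50,
)

```text
t: 6.92
tcp_pos: [0.5396, 0.0303, 0.0973]
tool_rot: [1.0, -0.009, 0.003, -0.0]
force: [0.7, 0.3, -2.5]
finger_gap: 0.123
gripper_force: 52.1
```

carry_out(
  targets=[
    [[0,0,-1,0,0,0,0],[0,0,-3,0,0,0,0],[0,0,-5,0,0,0,0],[0,0,-8,0,0,0,0],[0,0,-11,0,0,0,0],[-1,-4,-12,0,0,0,0],[-1.5,-8,-12,0,0,0,0],[-2,-12,-12,0,0,0,0],[-2.5,-16,-12,0,0,0,0],[-3,-20,-12,0,0,0,0],[-3,-24,-12,0,0,0,0],[-3.3,-28,-12,0,0,0,0]],
  ],
)

```text
t: 7.92
tcp_pos: [0.5105, 0.3127, 0.2178]
tool_rot: [1.0, -0.009, 0.003, -0.0]
force: [1.3, -0.9, -1.8]
finger_gap: 0.122
gripper_force: 52.1
```

Run:
```python
from h import *
print(go((.506,.32,.075),88));s=manip.sense();print(s["q"],s["force"],s["finger_gap"])
w=cams.snapshot("wrist")[:,:,::-1];cv2.imwrite("pics/w4.png",w)
```

```text
[array([-0.56, -0.72, 14.28]), array([-0.03, -0.37,  0.97])]
[ 0.36396833  0.52814771  1.53796499 -0.00229759  1.06936936  1.95375603] [ 1.34230236 -0.91820805 -1.82974115] 0.12156723276774593
```

View pics/w4.png

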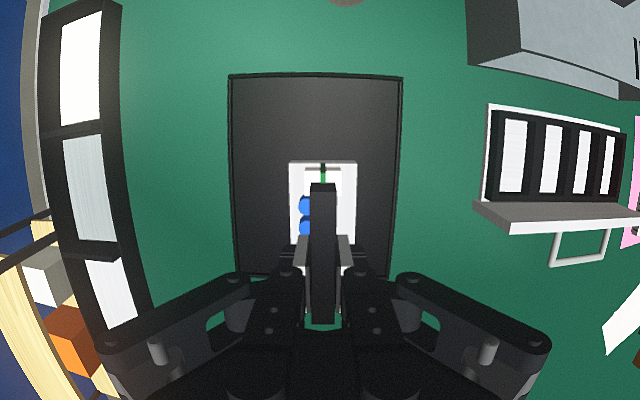

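The module hangs upright in the grip over the tray centre; lower it until contact.

carry_out(
  targets=[
    [[-0.5,-0.5,3.5,0,0,1,0],[-0.5,-0.5,7,0,0,1,0],[-0.5,-0.5,10,0,0,1,0],[-0.5,-0.5,12.5,0,0,1,0],[-0.5,-0.5,13.8,0,0,1,0],[-0.5,-0.5,14.4,0,0,1,0],[-0.5,-0.5,14.6,0,0,1,0],[-0.5,-0.5,14.7,0,0,1,0],[-0.5,-0.5,14.7,0,0,1,0]],
  ],
)

```text
t: 8.72
tcp_pos: [0.5049, 0.3153, 0.0761]
tool_rot: [1.0, -0.018, 0.001, 0.0]
force: [-11.3, -4.3, 33.9]
finger_gap: 0.121
gripper_force: 60.2
```

carry_out(
  targets=[
    [[0,0,-0.3,0,0,0,0],[0,0,-0.4,0,0,0,0],[0,0,-0.4,0,0,0,0]],
  ],
)

```text
t: 8.97
tcp_pos: [0.5077, 0.3161, 0.0762]
tool_rot: [1.0, -0.018, 0.004, -0.001]
force: [-2.6, -1.9, 13.5]
finger_gap: 0.126
gripper_force: 57.4
```

Run:
```python
from h import *
s=manip.sense();print(s["tcp_pos"],s["force"])
w=cams.snapshot("wrist")[:,:,::-1];t=cams.snapshot("scene")[:,:,::-1]
cv2.imwrite("pics/w5.png",np.hstack([w[100:400,200:440],cv2.resize(t[150:270,370:480],None,fx=2.5,fy=2.5,interpolation=2)]))
```

```text
[0.507702   0.31612622 0.07615605] [-2.61323465 -1.86894198 13.50259389]
```

View pics/w5.png

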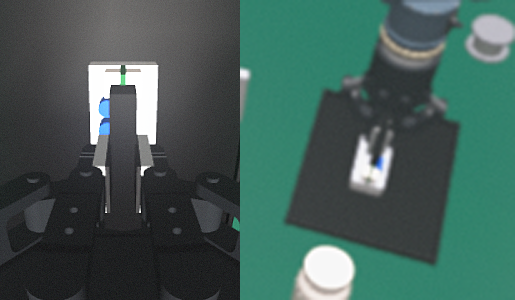

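carry_out(
  targets=[
    [[0,0,0,0,0,0,3],[0,0,0,0,0,0,4],[0,0,0,0,0,0,4],[0,0,0,0,0,0,4],[0,0,-3,0,0,0,4],[0,0,-7,0,0,0,4],[0,0,-11,0,0,0,4],[0,0,-14,0,0,0,4],[0,0,-14,0,0,0,4]],
  ],
)

```text
t: 9.82
tcp_pos: [0.5099, 0.3175, 0.2204]
tool_rot: [1.0, -0.018, 0.009, -0.003]
force: [0.9, -0.0, 0.6]
finger_gap: 0.471
gripper_force: 0.0
```

Run:
```python
from h import *
print(manip.sense()["tcp_pos"],manip.sense()["q"])
t=cams.snapshot("top")[:,:,::-1];cv2.imwrite("pics/t6raw.png",t);w=cams.snapshot("wrist")[:,:,::-1]
cv2.imwrite("pics/t6.png",np.hstack([cv2.resize(t[175:305,410:510],None,fx=4,fy=4,interpolation=2),w[:260,200:590].repeat(2,0)]))
print(go((.4530,-.2714,.2),89.5))
```

```text
[0.50993916 0.31754085 0.22042361] [ 0.37193491  0.52326543  1.5389952  -0.00203066  1.06079064  1.97894909]
[array([-3.3 , 58.91,  1.39]), array([-0.08, -0.46, -1.53])]
```

View pics/t6.png

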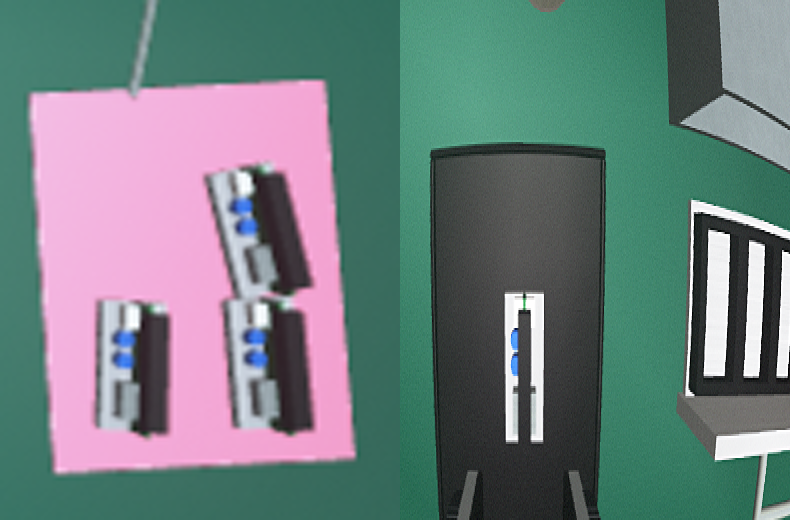

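The finished module stands upright in the tray. Module C has been knocked against the end of B, but all three waiting modules are still upright. I'll start with A.

carry_out(
  targets=[
    [[-3.3,58.9,1.4,0,-0.5,-1.5,4],[-3.3,58.9,1.4,0,-0.5,-1.5,4],[-3.3,58.9,1.4,0,-0.5,-1.5,4],[-3.3,58.9,1.4,0,-0.5,-1.5,4],[-3.3,58.9,1.4,0,-0.5,-1.5,4],[-3.3,58.9,1.4,0,-0.5,-1.5,4],[-3.3,58.9,1.4,0,-0.5,-1.5,4],[-3.3,58.9,1.4,0,-0.5,-1.5,4],[-3.3,58.9,1.4,0,-0.5,-1.5,4],[-3.3,58.9,1.4,0,-0.5,-1.5,4],[-3.3,58.9,1.4,0,-0.5,-1.5,4],[-3.3,58.9,1.4,0,-0.5,-1.5,4]],
  ],
)

```text
t: 10.92
tcp_pos: [0.4587, -0.1831, 0.1996]
tool_rot: [1.0, -0.005, -0.004, -0.002]
force: [0.5, -0.3, -0.2]
finger_gap: 0.465
gripper_force: 0.0
```

Run:
```python
from h import *
print(go((.4530,-.2714,.2),89.5))
```

```text
[array([-0.48,  8.83, -0.07]), array([-0.17,  0.42, -0.06])]
```

carry_out(
  targets=[
    [[-0.5,4,0,0,0.3,0,4],[-0.5,7,0,0,0.3,0,4],[-0.5,8,0,0,0.3,0,4],[-0.5,8,0,0,0.3,0,4],[-0.5,8,0,0,0.3,0,4]],
  ],
)

```text
t: 11.33
tcp_pos: [0.4537, -0.2606, 0.2]
tool_rot: [1.0, -0.005, -0.001, -0.002]
force: [-0.6, 0.3, -0.3]
finger_gap: 0.469
gripper_force: 0.0
```

```bash
cat >> h.py <<'E'
def shot(name,crop=None):
    s=manip.sense();i=cams.camera_info("wrist");w=cams.snapshot("wrist")[:,:,::-1];cv2.imwrite(f"pics/{name}.png",w)
    np.savez(f"{name}.npz",K=i["K"],T=i["T"]);return s
def load(name): return dict(np.load(f"{name}.npz"))
E
python3 - <<'E'
from h import *
print(shot("w7")["tcp_pos"]);print(go((.4530,-.2714,.063),89.5))
E
```

```text
[ 0.45365733 -0.26062576  0.20000876]
[array([-0.05,  1.21, 13.73]), array([-0.21,  0.07, -0.01])]
```

View pics/w7.png

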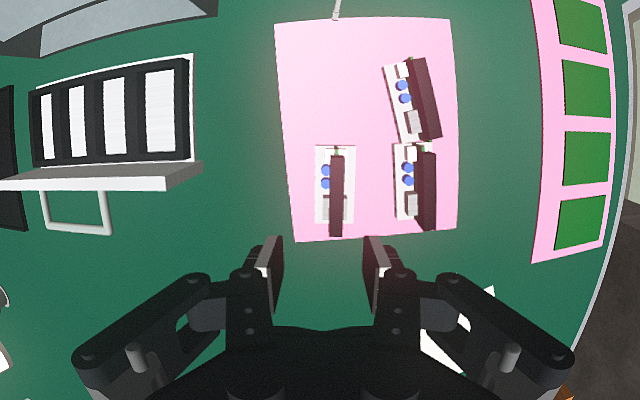

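```bash
cat > m.py <<'E'
from h import *
def bar(n,a,b,i=None,z=.07):
    a=ray(n,*a,z,i)[:2];b=ray(n,*b,z,i)[:2];return ((a+b)/2).round(4),np.degrees(np.arctan2(*(a-b)[::-1])).round(1),np.linalg.norm(a-b).round(3)
E
python3 - <<'E'
from m import *
i=load("w7")
print("A",bar("wrist",(337,156),(336,236),i));print("C",bar("wrist",(418.5,58),(435,138),i));print("B",bar("wrist",(429,152),(429.5,230),i))
f=lambda x,y:(410+x/4,175+y/4)
print("topC",bar("top",f(275,172),f(302,287)),"topB",bar("top",f(291,307),f(303,428)))
E
```

```text
A (array([ 0.4538, -0.273 ]), np.float64(-0.6), np.float64(0.071))
C (array([ 0.5393, -0.3496]), np.float64(12.8), np.float64(0.069))
B (array([ 0.4578, -0.3553]), np.float64(4.9), np.float64(0.071))
topC (array([ 0.537 , -0.3492]), np.float64(12.9), np.float64(0.069)) topB (array([ 0.456 , -0.3536]), np.float64(5.2), np.float64(0.071))
```

carry_out(
  targets=[
    [[0,1.2,4,0,0,0,4],[0,1.2,8,0,0,0,4],[0,1.2,11,0,0,0,4],[0,1.2,13,0,0,0,4],[0,1.2,13.8,0,0,0,4],[0,1.2,13.8,0,0,0,4],[0,1.2,13.8,0,0,0,0],[0,1.2,13.8,0,0,0,0],[0,1.2,13.8,0,0,0,0],[0,1.2,13.8,0,0,0,0],[0,1.2,13.8,0,0,0,0],[0,1.2,13.8,0,0,0,0]],
  ],
  force=60,
)

```text
t: 12.38
tcp_pos: [0.4556, -0.274, 0.0649]
tool_rot: [1.0, -0.005, 0.002, 0.0]
force: [0.6, 2.5, 7.6]
finger_gap: 0.128
gripper_force: 62.0
```

carry_out(
  targets=[
    [[0,0,-1,0,0,0,0],[0,0,-4,0,0,0,0],[0,0,-8,0,0,0,0],[0,0,-12,0,0,0,0],[1,-3,-14,0,0,1,0],[2,-7,-14.5,0,0,1,0],[3,-11,-14.5,0,0,1,0],[4,-15,-14.5,0,0,1,0],[5,-19,-14.5,0,0,1,0],[6,-23,-14.5,0,0,1,0],[7,-27,-14.5,0,0,1,0],[8,-31,-14.5,0,0,1,0]],
  ],
)

```text
t: 13.38
tcp_pos: [0.537, 0.0372, 0.2091]
tool_rot: [1.0, -0.014, 0.001, 0.0]
force: [0.3, 1.1, -2.9]
finger_gap: 0.124
gripper_force: 60.4
```

Run:
```python
from h import *
print(go((.541,.0908,.2),88.6))
```

```text
[array([ 0.26, -5.37,  0.91]), array([ 0.01, -0.06, -0.15])]
```

carry_out(
  targets=[
    [[0.2,-3,0.5,0,0,0,0],[0.3,-5,1,0,0,0,0],[0.3,-5.2,1,0,0,0,0],[0.3,-5.2,1,0,0,0,0],[0.3,-5.2,1,0,0,0,0]],
  ],
)

```text
t: 13.8
tcp_pos: [0.5416, 0.0867, 0.1989]
tool_rot: [1.0, -0.013, 0.001, 0.0]
force: [0.2, 0.2, -3.0]
finger_gap: 0.125
gripper_force: 60.4
```

Run:
```python
from h import *
print(shot("w8")["tcp_pos"]);print(go((.541,.0908,.11),88.6))
a=cv2.imread("pics/w8.png")[60:400,150:520];cv2.imwrite("pics/w8c.png",cv2.resize(a,None,fx=1.7,fy=1.7))
```

```text
[0.54157793 0.08672257 0.198938  ]
[array([-0.11, -0.46,  8.9 ]), array([ 0.02, -0.1 , -0.18])]
```

View pics/w8c.png

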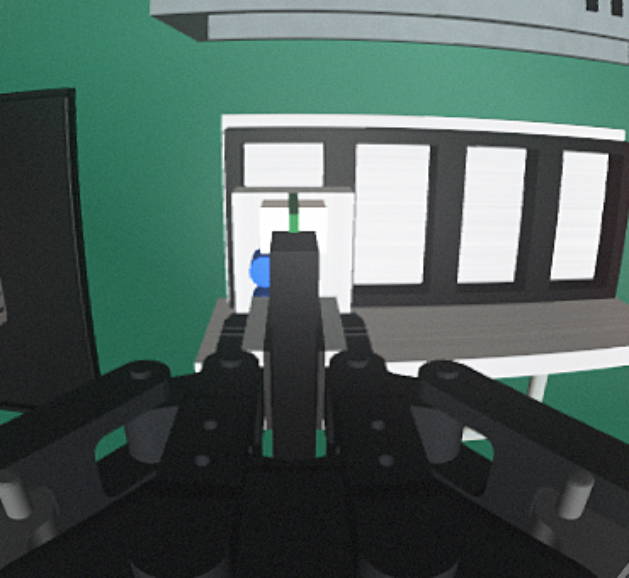

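Run:
```python
from m import *
i=load("w8");f=lambda x,y:(150+x/1.7,60+y/1.7)
for z in(.03,.048):print([ray("wrist",*f(*p),z,i).round(4) for p in((245,143),(323,143),(357,146),(430,146))])
print(i["T"][:3,3])
```

```text
[array([0.5847, 0.1115, 0.03  ]), array([0.5835, 0.0681, 0.03  ]), array([0.5815, 0.0491, 0.03  ]), array([0.5813, 0.007 , 0.03  ])]
[array([0.5862, 0.1098, 0.048 ]), array([0.5851, 0.0691, 0.048 ]), array([0.5832, 0.0513, 0.048 ]), array([0.5831, 0.0118, 0.048 ])]
[0.60912597 0.08424419 0.32273191]
```

carry_out(
  targets=[
    [[-0.05,-0.4,2.5,0,0,0,0],[-0.05,-0.4,5,0,0,0,0],[-0.05,-0.4,7,0,0,0,0],[-0.05,-0.4,7.4,0,0,0,0],[-0.05,-0.4,7.4,0,0,0,0],[-0.05,-0.4,7.4,0,0,0,0],[-0.05,-0.4,7.4,0,0,0,0]],
  ],
)

```text
t: 14.43
tcp_pos: [0.5429, 0.0907, 0.1262]
tool_rot: [1.0, -0.014, 0.002, -0.0]
force: [0.4, -1.7, -2.1]
finger_gap: 0.127
gripper_force: 60.5
```

Run:
```python
from h import *
print(go((.541,.0908,.094),88.6))
```

```text
[array([-0.2 , -0.01,  3.22]), array([-0.01, -0.27, -0.19])]
```

carry_out(
  targets=[
    [[-0.2,0,0.8,0,0,0,0],[-0.2,0,1.4,0,0,0,0],[-0.2,0,1.9,0,0,0,0],[-0.25,0,2.3,0,-0.3,0,0],[-0.25,0,2.6,0,-0.3,0,0],[-0.25,0,2.6,0,-0.3,0,0],[-0.25,0,2.6,0,-0.3,0,0]],
  ],
)

```text
t: 15.02
tcp_pos: [0.543, 0.0916, 0.101]
tool_rot: [1.0, -0.014, 0.003, -0.0]
force: [3.0, 1.4, 8.9]
finger_gap: 0.129
gripper_force: 63.0
```

carry_out(
  targets=[
    [[-0.1,0,0.3,0,0,0,0],[-0.1,0,0.5,0,0,0,0],[-0.1,0,0.5,0,0,0,0]],
  ],
)

```text
t: 15.27
tcp_pos: [0.5462, 0.0914, 0.0977]
tool_rot: [1.0, -0.014, 0.007, -0.0]
force: [7.3, 1.2, 14.4]
finger_gap: 0.129
gripper_force: 64.9
```

Run:
```python
from h import *
print(shot("w9")["tcp_pos"])
a=cv2.imread("pics/w9.png")[60:300,200:500];cv2.imwrite("pics/w9c.png",cv2.resize(a,None,fx=2,fy=2))
```

```text
[0.54619507 0.09144054 0.0977459 ]
```

View pics/w9c.png

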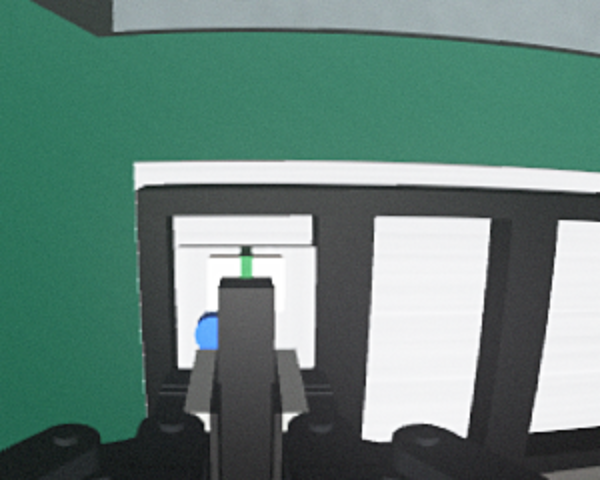

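Run:
```python
from m import *
i=load("w9");print(i["T"][:3,3])
for z in(.05,.06,.068):print(z,ray("wrist",322.5,183,z,i))
for z in(.03,.05):print("back",z,ray("wrist",321,167.5,z,i))
print("bar far end",[ray("wrist",200+246/2,60+278/2,z,i).round(4) for z in(.1,.11)])
print("panel y- foot sides",[ray("wrist",200+x/2,185,z,i).round(4) for x in(175,316) for z in(.05,.068)])
```

```text
[0.61204367 0.08878194 0.22244259]
0.05 [0.57744462 0.08981126 0.05      ]
0.06 [0.57945103 0.08975157 0.06      ]
0.068 [0.58105616 0.08970382 0.068     ]
back 0.03 [0.58338108 0.09060925 0.03      ]
back 0.05 [0.5863599  0.09041934 0.05      ]
bar far end [array([0.5808, 0.0895, 0.1   ]), array([0.5834, 0.0894, 0.11  ])]
panel y- foot sides [array([0.5768, 0.1098, 0.05  ]), array([0.5805, 0.1076, 0.068 ]), array([0.5758, 0.0696, 0.05  ]), array([0.5796, 0.0716, 0.068 ])]
```

The foot's apparent width puts its top at z≈0.05, so the module is in the slot and near the floor, touching the front end. I'll release it and check.

carry_out(
  targets=[
    [[0,0,0,0,0,0,2.8],[0,0,0,0,0,0,2.8],[0,0,0,0,0,0,2.8],[0,0,0,0,0,0,2.8],[0,0,-3,0,0,0,2.8],[0,0,-6,0,0,0,2.8],[0,0,-9,0,0,0,4],[0,0,-10,0,0,0,4],[0,0,-10,0,0,0,4]],
  ],
)

```text
t: 16.07
tcp_pos: [0.5399, 0.0914, 0.1961]
tool_rot: [1.0, -0.013, 0.001, -0.0]
force: [0.5, 0.2, -1.0]
finger_gap: 0.469
gripper_force: 0.0
```

Run:
```python
from m import *
print(shot("w10")["tcp_pos"])
a=cv2.imread("pics/w10.png")[60:400,150:520];cv2.imwrite("pics/w10c.png",cv2.resize(a,None,fx=1.7,fy=1.7))
print(go((.535,-.33,.2),102.8))
```

```text
[0.53990403 0.09141336 0.19606275]
[array([ 0.77, 42.14, -0.59]), array([ -0.03,   0.11, -14.33])]
```

View pics/w10c.png

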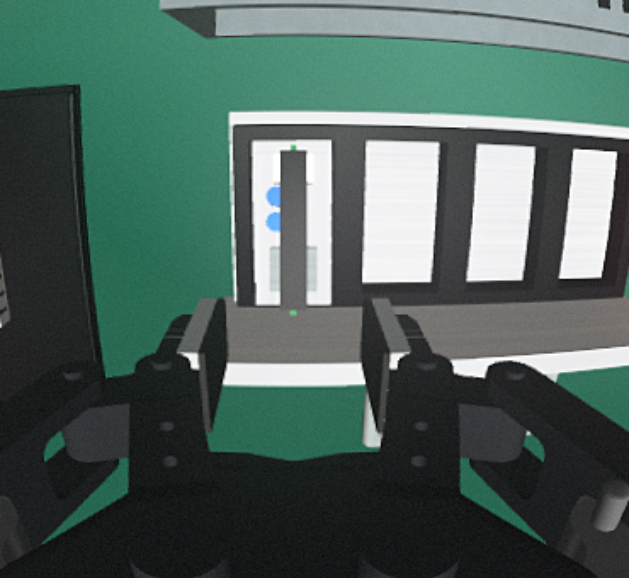

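Run:
```python
from m import *
i=load("w10");f=lambda x,y:(150+x/1.7,60+y/1.7)
for z in(.098,.101,.106):print(bar("wrist",f(293,151),f(293,308),i,z))
for z in(.05,.055):print("foot",bar("wrist",f(252,225),f(332,225),i,z),ray("wrist",*f(293,141),z,i))
```

```text
(array([0.5494, 0.0905]), np.float64(-1.5), np.float64(0.071))
(array([0.5502, 0.0904]), np.float64(-1.5), np.float64(0.07))
(array([0.5515, 0.0904]), np.float64(-1.5), np.float64(0.069))
foot (array([0.541 , 0.0912]), np.float64(88.5), np.float64(0.042)) [0.58523466 0.08955976 0.05      ]
foot (array([0.5422, 0.0912]), np.float64(88.5), np.float64(0.042)) [0.58564529 0.08954672 0.055     ]
```

Run:
```python
from m import *
i=load("w10");f=lambda x,y:(150+x/1.7,60+y/1.7)
for n,p,z in(("s2back rim",(402,141),.051),("s2 back floor",(402,141),.033),("s2front floor",(402,282),.033),("s3 foot back",(270,141),.051),("s3 foot front",(268,305),.051),("bar far",(293,151),.101),("bar near",(293,308),.101),("board far",(293,147),.09),("board near",(293,313),.09),("panel back edge",(450,300),.111),("drawer back panel",(300,113),.111)):print(n,ray("wrist",*f(*p),z,i).round(4))
print(i["T"][:3,3])
```

```text
s2back rim [0.5846 0.0332 0.051 ]
s2 back floor [0.5831 0.0295 0.033 ]
s2front floor [0.5007 0.0276 0.033 ]
s3 foot back [0.5856 0.1013 0.051 ]
s3 foot front [0.4961 0.1056 0.051 ]
bar far [0.5852 0.0895 0.101 ]
bar near [0.5151 0.0913 0.101 ]
board far [0.5859 0.0895 0.09  ]
board near [0.5079 0.0915 0.09  ]
panel back edge [0.5204 0.022  0.111 ]
drawer back panel [0.6013 0.0864 0.111 ]
[0.60739975 0.08885591 0.31988883]
```

Run:
```python
from m import *
a=cv2.cvtColor(cv2.imread("pics/w10.png"),6)
for c in(301,305,341,322,386):print(c,a[136:248,c].tolist())
```

```text
301 [86, 79, 81, 79, 83, 71, 140, 221, 247, 242, 243, 244, 242, 239, 241, 245, 244, 243, 244, 244, 245, 243, 243, 243, 246, 243, 244, 244, 243, 244, 244, 245, 244, 245, 243, 244, 243, 245, 245, 245, 245, 246, 246, 244, 246, 246, 245, 247, 245, 245, 245, 246, 245, 245, 246, 247, 246, 246, 248, 247, 248, 247, 247, 247, 247, 247, 246, 247, 247, 247, 248, 249, 248, 248, 249, 249, 249, 248, 248, 249, 249, 248, 248, 248, 247, 248, 249, 248, 249, 253, 251, 255, 255, 255, 255, 255, 255, 254, 255, 253, 254, 255, 241, 159, 58, 119, 117, 114, 113, 115, 113, 115]
305 [81, 86, 88, 80, 84, 69, 144, 224, 247, 242, 241, 242, 241, 238, 240, 243, 243, 242, 242, 242, 244, 241, 242, 243, 240, 241, 242, 242, 241, 242, 242, 242, 242, 241, 243, 242, 244, 243, 246, 245, 246, 243, 244, 242, 243, 242, 242, 242, 241, 243, 244, 243, 245, 246, 242, 246, 243, 243, 243, 242, 241, 242, 240, 242, 242, 242, 241, 240, 243, 242, 242, 242, 240, 242, 241, 241, 242, 242, 241, 241, 242, 241, 242, 242, 241, 241, 240, 241, 241, 240, 240, 242, 241, 241, 241, 241, 242, 241, 240, 241, 241, 246, 239, 158, 56, 116, 112, 115, 120,
[... 938 characters left out ...]
106, 105, 108, 103, 108, 108, 108, 106, 109, 107, 108, 106, 108, 105, 103, 103, 105, 103, 108, 101, 103, 104, 105, 104, 102, 101, 132, 169, 160, 144, 108, 114]
386 [85, 86, 83, 83, 84, 76, 62, 214, 243, 242, 242, 241, 241, 244, 240, 239, 241, 241, 241, 241, 244, 242, 239, 242, 245, 242, 244, 242, 244, 244, 245, 243, 242, 243, 241, 243, 244, 244, 243, 243, 243, 244, 246, 243, 242, 243, 243, 242, 241, 243, 244, 244, 243, 241, 243, 245, 245, 244, 241, 242, 243, 243, 242, 242, 243, 244, 246, 245, 243, 242, 243, 241, 241, 242, 242, 243, 245, 244, 245, 243, 243, 244, 243, 243, 245, 246, 243, 242, 248, 255, 67, 44, 51, 53, 49, 57, 52, 57, 56, 58, 60, 58, 59, 62, 113, 126, 123, 119, 127, 42, 41, 51]
```

Pixel profiles show A's foot overlapping the rack's front wall, so it is tilted, front end up, because it sat a few mm too far forward. I'll regrasp it, lift, shift back in +x and lower again.

carry_out(
  targets=[
    [[0.6,0,3,0,0,0,4],[0.6,0,6,0,0,0,4],[0.6,0,8.5,0,0,0,4],[0.6,0,9.4,0,0,0,4],[0.6,0,9.4,0,0,0,4],[0.6,0,9.4,0,0,0,0],[0.6,0,9.4,0,0,0,0],[0.6,0,9.4,0,0,0,0],[0.6,0,9.4,0,0,0,0],[0.6,0,9.4,0,0,0,0],[0.6,0,9.4,0,0,0,0]],
  ],
  force=45,
)

```text
t: 17.03
tcp_pos: [0.5449, 0.0913, 0.1007]
tool_rot: [1.0, -0.013, -0.001, -0.0]
force: [1.2, 1.1, 1.3]
finger_gap: 0.127
gripper_force: 46.6
```

carry_out(
  targets=[
    [[0,0,-0.5,0,0,0,0],[0,0,-1.2,0,0,0,0],[0,0,-2,0,0,0,0],[0.2,0,-2,0,0,0,0],[0.2,0,-2,0,0,0,0],[0.2,0,-2,0,0,0,0]],
  ],
)

```text
t: 17.53
tcp_pos: [0.5464, 0.0912, 0.12]
tool_rot: [1.0, -0.013, -0.002, -0.0]
force: [-0.6, 0.0, -3.3]
finger_gap: 0.129
gripper_force: 46.2
```

Run:
```python
from m import *
print(shot("w11")["tcp_pos"]);print(go((.546,.0912,.11),88.6))
a=cv2.cvtColor(cv2.imread("pics/w11.png"),6)
for c in(296,300,304,338):print(c,a[130:240,c].tolist())
print(a[200,270:420].tolist())
```

```text
[0.54643707 0.0911609  0.11997209]
[array([-0.01, -0.  ,  0.97]), array([-0.02,  0.22, -0.14])]
296 [106, 105, 112, 106, 97, 98, 150, 217, 246, 237, 238, 240, 241, 241, 241, 246, 214, 92, 27, 58, 80, 67, 70, 75, 73, 74, 78, 75, 71, 67, 54, 197, 252, 243, 240, 241, 242, 241, 241, 238, 239, 242, 242, 240, 241, 240, 242, 242, 243, 242, 242, 242, 242, 242, 241, 242, 241, 243, 242, 241, 242, 241, 241, 240, 242, 242, 240, 242, 242, 241, 241, 240, 243, 242, 239, 240, 241, 241, 241, 241, 242, 242, 242, 243, 241, 243, 241, 241, 242, 243, 241, 240, 241, 243, 242, 241, 242, 240, 240, 242, 240, 240, 240, 241, 244, 246, 251, 252, 243, 233]
300 [108, 105, 112, 110, 105, 101, 151, 223, 246, 237, 236, 240, 241, 241, 241, 248, 206, 85, 27, 62, 79, 71, 72, 75, 74, 69, 72, 77, 72, 73, 50, 201, 251, 242, 242, 241, 243, 242, 239, 236, 240, 242, 240, 242, 242, 239, 240, 239, 240, 240, 240, 239, 240, 240, 239, 241, 240, 240, 241, 241, 240, 241, 240, 240, 240, 240, 239, 240, 241, 239, 242, 241, 241, 241, 242, 241, 242, 245, 249, 200, 168, 158, 161, 163, 164, 167, 165, 164, 158, 155, 204, 240, 245, 241, 241,
[... 1151 characters left out ...]
99, 93, 136, 165, 128, 47, 58, 61, 58, 63, 65, 63, 58, 59, 64, 64, 54, 40, 69, 255, 251, 246, 244, 243, 243, 241, 242, 241, 241, 242, 240, 240, 239, 248, 255, 255, 255, 255, 255, 65, 94, 97, 98, 101, 102, 100, 103, 103, 106, 102, 100, 98, 107, 101, 104, 103, 105, 101, 100, 110, 102, 105, 100, 101, 85, 217, 255, 255, 255, 254, 249, 241, 243, 242, 241, 242, 242, 242, 241, 241, 244, 244, 243, 247, 255, 125, 58, 74, 71, 74, 75, 80, 77, 69, 71, 76, 72, 77, 72, 73, 75, 69, 73, 73, 76, 72, 59, 98, 252, 248, 244, 244, 244, 243, 244, 244, 244, 244, 243, 242, 244, 245, 243, 243, 244, 244, 243, 244, 244, 243, 244, 244, 243, 245, 243, 243, 244, 243, 243, 244, 245, 243, 243, 243, 243, 244, 242, 243, 243]
```

Run:
```python
from m import *
i=load("w11")
a=cv2.cvtColor(cv2.imread("pics/w11.png"),6)
print(a[128:240,322].tolist())
for z in(.033,.051,.065,.07,.075):print(z,ray("wrist",318,161,z,i).round(4),ray("wrist",318,160,z,i)[0].round(4))
for z in(.06,.07,.08):print("w",z,ray("wrist",290,200,z,i).round(4),ray("wrist",356,200,z,i).round(4))
```

```text
[107, 111, 107, 112, 111, 108, 104, 94, 196, 240, 241, 236, 236, 243, 239, 239, 240, 246, 204, 59, 33, 70, 81, 78, 74, 79, 79, 72, 76, 78, 76, 68, 49, 212, 251, 241, 239, 241, 241, 243, 241, 237, 242, 237, 193, 146, 154, 159, 155, 155, 156, 156, 139, 91, 93, 97, 99, 100, 98, 100, 105, 100, 99, 104, 100, 99, 95, 102, 103, 102, 101, 104, 98, 107, 98, 107, 100, 103, 104, 99, 106, 104, 103, 105, 109, 107, 107, 104, 102, 108, 102, 102, 106, 104, 105, 103, 100, 99, 106, 99, 108, 104, 105, 101, 106, 99, 99, 101, 99, 105, 102, 103]
0.033 [0.5839 0.0925 0.033 ] 0.5846
0.051 [0.5865 0.0921 0.051 ] 0.5871
0.065 [0.5885 0.0919 0.065 ] 0.5891
0.07 [0.5892 0.0918 0.07  ] 0.5898
0.075 [0.59   0.0917 0.075 ] 0.5905
w 0.06 [0.5641 0.11   0.06  ] [0.563  0.0692 0.06  ]
w 0.07 [0.5668 0.1088 0.07  ] [0.5658 0.0703 0.07  ]
w 0.08 [0.5696 0.1076 0.08  ] [0.5686 0.0713 0.08  ]
```

```bash
python3 - <<'E'
import cv2,numpy as np
a=cv2.imread("pics/w11.png")[110:350,220:430];t=cv2.imread("pics/w10.png")[110:280,250:400]
o=np.hstack([cv2.resize(a,(500,572)),cv2.resize(t,(300,572*1))]);cv2.imwrite("pics/w11c.png",o)
E
python3 - <<'E'
from m import *
i=load("w11")
for z in(.12,.125,.13):print("barfar",z,ray("wrist",322,181,z,i)[0].round(4),"board far",ray("wrist",322,172,z-.02,i)[0].round(4))
i=load("w8")
a=cv2.cvtColor(cv2.imread("pics/w8.png"),6);print(a[120:220,322].tolist());print(a[120:220,300].tolist())
i=load("w7");a=cv2.cvtColor(cv2.imread("pics/w7.png"),6);print(a[140:160,337].tolist(),a[140:160,325].tolist());
E
```

```text
barfar 0.12 0.5883 board far 0.5883
barfar 0.125 0.5893 board far 0.5892
barfar 0.13 0.5904 board far 0.5902
[121, 122, 122, 122, 117, 120, 112, 230, 240, 239, 239, 241, 242, 253, 155, 85, 83, 91, 93, 92, 88, 92, 82, 100, 197, 252, 240, 241, 242, 243, 241, 239, 241, 241, 242, 240, 241, 242, 241, 240, 241, 243, 244, 244, 242, 243, 244, 245, 244, 229, 126, 123, 132, 109, 69, 77, 79, 73, 82, 78, 72, 82, 78, 76, 72, 87, 123, 143, 144, 143, 140, 141, 140, 142, 139, 139, 141, 52, 68, 69, 70, 67, 66, 66, 64, 66, 65, 68, 81, 78, 78, 85, 81, 73, 77, 76, 72, 73, 75, 75]
[117, 116, 120, 117, 117, 108, 101, 219, 241, 239, 240, 240, 242, 254, 171, 88, 75, 86, 87, 91, 90, 83, 81, 96, 180, 252, 242, 239, 240, 244, 241, 238, 239, 241, 240, 240, 240, 242, 239, 238, 239, 241, 241, 243, 241, 242, 243, 245, 242, 227, 124, 118, 112, 198, 254, 245, 243, 243, 244, 243, 244, 243, 244, 242, 243, 242, 243, 242, 243, 243, 243, 242, 242, 240, 244, 243, 244, 244, 242, 243, 241, 242, 242, 243, 243, 247, 241, 142, 46, 55, 65, 64, 93, 148, 145, 140, 145, 142, 135, 141]
[230, 232, 231, 235, 220, 138, 204, 137, 97, 155, 186, 183, 181, 188, 151, 109, 80, 90, 119, 113] [233, 229, 231, 235, 215, 164, 255, 248, 231, 252, 255, 254, 254, 253, 253, 253, 253, 253, 255, 254]
```

Run:
```python
from m import *
i=load("w8")
for z in(.2,.204):print("barfar w8",z,ray("wrist",322,197,z,i)[0].round(4),"foot far",ray("wrist",300,173,z-.05,i)[0].round(4),ray("wrist",300,173,z-.068,i)[0].round(4))
```

```text
barfar w8 0.2 0.5769 foot far 0.5782 0.5749
barfar w8 0.204 0.5779 foot far 0.5789 0.5756
```

View pics/w11c.png

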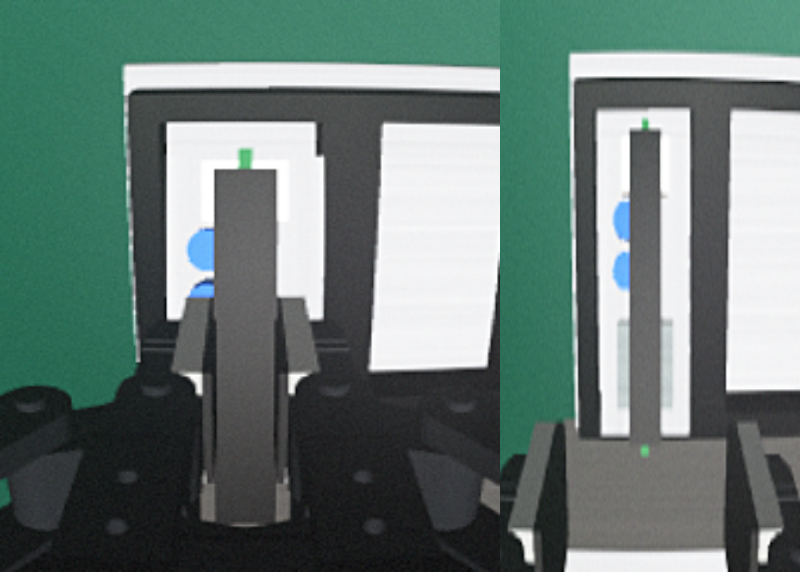

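The left crop shows the held module pitched about 14°, with the foot swung forward of the bar. I'll rotate the tool to level it, re-centre and check numerically.

carry_out(
  targets=[
    [[0,0,-2,0,0,0,0],[-0.5,0,-2.5,0,5,0,0],[-0.8,0,-2.5,0,9,0,0],[-0.9,0,-2.5,0,12,0,0],[-0.9,0,-2.5,0,12,0,0],[-0.9,0,-2.5,0,12,0,0]],
  ],
)

```text
t: 18.08
tcp_pos: [0.5363, 0.0915, 0.1444]
tool_rot: [0.995, -0.013, 0.101, 0.001]
force: [-0.5, 0.4, -2.7]
finger_gap: 0.127
gripper_force: 46.1
```

Run:
```python
from m import *
s=shot("w12");print(s["tcp_pos"],R.from_quat(s["tool_rot"]).as_matrix()[:,2])
i=load("w12");print(i["T"][:3,3])
a=cv2.cvtColor(cv2.imread("pics/w12.png"),6)
for c in(298,302,322,342,346):
  g=np.diff(a[:,c].astype(int));print(c,[(r+1,int(a[r,c]),int(a[r+1,c])) for r in range(80,300) if abs(g[r])>18])
for r in(150,170,180,190,200,210): 
  g=np.diff(a[r].astype(int));print("r",r,[(c+1,int(a[r,c]),int(a[r,c+1])) for c in range(260,420) if abs(g[c])>35])
print("s3 target",proj("wrist",(.5875,.0905,.051)),i["K"][0])
```

```text
[0.53627302 0.09150543 0.14443035] [ 0.20146382 -0.00508943 -0.97948273]
[0.57772636 0.08962809 0.27893669]
298 [(103, 174, 134), (104, 134, 86), (105, 86, 56), (106, 56, 81), (107, 81, 115), (152, 105, 86), (153, 86, 251), (160, 254, 185), (161, 185, 77), (170, 90, 33), (171, 33, 250), (213, 233, 211), (234, 247, 222), (235, 222, 140), (237, 140, 115), (266, 133, 173), (267, 173, 212), (268, 212, 47), (269, 47, 22)]
302 [(103, 175, 137), (104, 137, 81), (105, 81, 55), (106, 55, 86), (107, 86, 118), (152, 106, 86), (153, 86, 252), (160, 254, 179), (161, 179, 74), (170, 89, 32), (171, 32, 251), (208, 226, 168), (222, 168, 219), (223, 219, 239), (229, 236, 110), (230, 110, 85), (231, 85, 157), (266, 135, 181), (267, 181, 248), (270, 247, 222), (271, 222, 189), (275, 167, 86), (276, 86, 38)]
322 [(103, 177, 124), (104, 124, 77), (106, 59, 94), (107, 94, 113), (153, 110, 254), (160, 255, 162), (161, 162, 82), (170, 91, 35), (171, 35, 244), (172, 244, 205), (173, 205, 167), (181, 149, 109)]
342 [(103, 171, 129), (104, 129, 77), (105, 77, 55), (106, 55, 90), (107, 90, 122), (152, 111, 91),
[... 745 characters left out ...]
 88, 252), (280, 252, 192), (281, 192, 68), (290, 122, 251), (310, 255, 79), (336, 88, 216), (337, 216, 255), (356, 255, 138), (357, 138, 92), (372, 104, 146), (373, 146, 253), (420, 252, 208)]
r 200 [(279, 89, 221), (281, 190, 104), (290, 121, 253), (310, 255, 77), (336, 84, 217), (337, 217, 255), (356, 255, 138), (357, 138, 82), (372, 99, 149), (373, 149, 255), (420, 255, 198)]
r 210 [(279, 86, 223), (280, 223, 183), (281, 183, 101), (289, 86, 122), (290, 122, 253), (300, 225, 167), (310, 156, 89), (336, 86, 168), (337, 168, 240), (356, 255, 129), (357, 129, 76), (372, 90, 154), (373, 154, 255), (420, 255, 191)]
s3 target [320.888232   168.84688729] [309.70691629   0.         322.58725037]
```

Run:
```python
from m import *
i=load("w12")
a=cv2.cvtColor(cv2.imread("pics/w12.png"),6)
for r in range(169,190): 
  g=np.diff(a[r].astype(int));print("r",r,[(c+1,int(a[r,c]),int(a[r,c+1])) for c in range(284,362) if abs(g[c])>12])
for z in(.033,.051,.085,.095,.1):print(z,ray("wrist",322,171,z,i)[0].round(4))
for z in(.14,.15,.155):print("bar",z,ray("wrist",322,181,z,i)[0].round(4))
```

```text
r 169 []
r 170 [(293, 74, 60), (295, 54, 38), (348, 36, 56), (350, 62, 85), (351, 85, 102)]
r 171 [(291, 97, 81), (292, 81, 51), (293, 51, 37), (294, 37, 82), (295, 82, 252), (321, 254, 239), (348, 255, 230), (349, 230, 33), (350, 33, 57), (351, 57, 96)]
r 172 [(291, 99, 74), (292, 74, 45), (294, 50, 139), (295, 139, 255), (320, 244, 227), (321, 227, 212), (326, 218, 239), (327, 239, 252), (349, 254, 24), (350, 24, 47), (351, 47, 103)]
r 173 [(291, 91, 68), (292, 68, 37), (293, 37, 63), (294, 63, 156), (295, 156, 254), (320, 231, 196), (321, 196, 159), (325, 160, 187), (326, 187, 224), (327, 224, 245), (349, 245, 16), (350, 16, 41), (351, 41, 95)]
r 174 [(291, 106, 89), (292, 89, 62), (293, 62, 76), (294, 76, 161), (295, 161, 247), (319, 244, 231), (320, 231, 196), (321, 196, 163), (325, 163, 190), (326, 190, 223), (327, 223, 244), (349, 239, 45), (350, 45, 61), (351, 61, 108), (356, 116, 92)]
r 175 [(289, 96, 136), (290, 136, 179), (292, 173, 152), (294, 156, 210), (295, 210, 249), (320, 233, 196), (321, 196, 166), (325, 166, 191), (326, 191, 226), (327, 226, 245), (349, 240, 120), 
[... 1617 characters left out ...]
10, 255, 83), (311, 83, 104), (335, 106, 90), (336, 90, 224), (337, 224, 255), (356, 255, 137), (357, 137, 91)]
r 187 [(289, 90, 123), (290, 123, 254), (310, 255, 80), (311, 80, 101), (335, 102, 87), (336, 87, 219), (337, 219, 255), (356, 255, 134), (357, 134, 89), (358, 89, 102)]
r 188 [(289, 90, 124), (290, 124, 251), (310, 255, 77), (311, 77, 101), (336, 96, 222), (337, 222, 255), (356, 255, 138), (357, 138, 90)]
r 189 [(289, 92, 128), (290, 128, 253), (310, 255, 81), (311, 81, 100), (335, 105, 87), (336, 87, 218), (337, 218, 255), (356, 255, 137), (357, 137, 87), (358, 87, 103)]
0.033 0.5848
0.051 0.5843
0.085 0.5833
0.095 0.583
0.1 0.5829
bar 0.14 0.5772
bar 0.15 0.5773
bar 0.155 0.5773
```

carry_out(
  targets=[
    [[-0.2,0,1,0,2,0,0],[-0.4,0,2,0,2,0,0],[-0.6,0,2.7,0,2,0,0],[-0.6,0,2.9,0,2,0,0],[-0.6,0,2.9,0,2,0,0],[-0.6,0,2.9,0,2,0,0]],
  ],
)

```text
t: 18.63
tcp_pos: [0.5383, 0.0913, 0.1152]
tool_rot: [0.993, -0.013, 0.12, 0.001]
force: [0.7, -0.4, -2.4]
finger_gap: 0.131
gripper_force: 46.1
```

```bash
cat >> m.py <<'E'
def edges(name,cols=(),rows=(),th=20,lo=100,hi=280,cl=280,ch=370):
    a=cv2.cvtColor(cv2.imread(f"pics/{name}.png"),6).astype(int)
    for c in cols:
        g=np.diff(a[:,c]);print("c",c,[(r+1,a[r+1,c].item()-a[r,c].item()) for r in range(lo,hi) if abs(g[r])>th])
    for r in rows:
        g=np.diff(a[r]);print("r",r,[(c+1,a[r,c+1].item()-a[r,c].item()) for c in range(cl,ch) if abs(g[c])>th])
E
python3 - <<'E'
from m import *
s=shot("w13");print(s["tcp_pos"],R.from_quat(s["tool_rot"]).as_matrix()[:,2]);i=load("w13");print(i["T"][:3,3])
edges("w13",(300,322,344),range(140,200,3))
E
```

```text
[0.53829781 0.09134604 0.11523234] [ 0.23902847 -0.00615448 -0.97099306]
[0.57453792 0.08960474 0.2511699 ]
c 300 [(103, -64), (104, -43), (107, 21), (157, 56), (158, 88), (165, -105), (166, -41), (174, 23), (175, 71), (176, 67), (209, -50), (210, -38), (220, 52), (221, 42), (231, -53), (232, -63), (266, 41), (267, 73), (269, -94), (270, -85), (271, -40)]
c 322 [(103, -79), (104, -33), (157, 59), (158, 74), (165, -113), (166, -26), (172, 51), (173, 21), (181, -50)]
c 344 [(103, -78), (104, -51), (107, 22), (157, 59), (158, 78), (165, -107), (166, -25), (175, 79), (176, 59), (234, -37), (235, -70), (266, 44), (267, 65), (270, -35), (271, -76), (272, -89), (273, -26)]
r 140 []
r 143 []
r 146 []
r 149 []
r 152 []
r 155 []
r 158 []
r 161 []
r 164 []
r 167 []
r 170 []
r 173 [(319, 27), (320, 40), (326, -41), (327, -29)]
r 176 [(289, 42), (290, 144), (320, -36), (321, -36), (325, 24), (326, 35), (327, 24), (356, -131), (357, -26)]
r 179 [(288, -48), (289, 22), (290, 195), (320, -35), (321, -63), (325, 58), (326, 38), (356, -119), (357, -46)]
r 182 [(288, -36), (290, 198), (310, -178), (336, 135), (337, 38), (356, -118), (357, -44)]
r 185 [(288, -34), (290, 201), (310, -179), (311, 24), (336, 134), (337, 35), (356, -118), (357, -50)]
r 188 [(288, -38), (290, 195), (310, -175), (336, 134), (337, 37), (356, -117), (357, -45)]
r 191 [(288, -41), (289, 32), (290, 187), (310, -179), (311, 24), (336, 135), (337, 38), (356, -117), (357, -50)]
r 194 [(288, -36), (289, 25), (290, 189), (310, -180), (311, 28), (336, 129), (337, 40), (356, -111), (357, -55)]
r 197 [(288, -43), (289, 22), (290, 191), (310, -178), (336, 140), (337, 33), (356, -114), (357, -54)]
```

Run:
```python
from m import *
i=load("w13")
for z in(.06,.066,.07,.075):print(z,ray("wrist",322,175.5,z,i)[0].round(4))
for z in(.115,.12):print("bar",ray("wrist",322,181,z,i)[0].round(4))
print("backpanel front edge",ray("wrist",322,165.5,.09,i)[0],ray("wrist",322,165.5,.1,i)[0]);j=load("w12");print(ray("wrist",322,160.5,.09,j)[0],ray("wrist",322,160.5,.1,j)[0])
print(proj("wrist",(.5843,.0905,.051),i),proj("wrist",(.5843,.0905,.033),i))
```

```text
0.06 0.5846
0.066 0.5843
0.07 0.5841
0.075 0.5838
bar 0.5793
bar 0.5791
backpanel front edge 0.5882459140527466 0.5873953835478102
0.5895584532402224 0.5889322065208844
[320.76255245 176.72169799] [320.90851742 177.96176811]
```

carry_out(
  targets=[
    [[-0.35,0,-0.1,0,-0.5,0,0],[-0.4,0,-0.1,0,-0.5,0,0],[-0.4,0,-0.1,0,-0.5,0,0],[-0.45,0,0.2,0,-0.5,0,0],[-0.55,0,0.5,0,-0.5,0,0],[-0.65,0,0.8,0,-0.5,0,0],[-0.65,0,0.8,0,-0.5,0,0],[-0.65,0,0.8,0,-0.5,0,0]],
  ],
)

```text
t: 19.35
tcp_pos: [0.5333, 0.0915, 0.1056]
tool_rot: [0.993, -0.013, 0.116, 0.001]
force: [0.5, 0.2, -3.1]
finger_gap: 0.123
gripper_force: 46.1
```

Run:
```python
from m import *
s=shot("w14");print(s["tcp_pos"],R.from_quat(s["tool_rot"]).as_matrix()[:,2]);i=load("w14");print(i["T"][:3,3])
edges("w14",(300,344),range(160,190,2))
print("backpanel",ray("wrist",322,165.5,.09,i)[0])
for z in(.05,.06,.066,.07,.075):print(z,ray("wrist",322,175.5,z,i)[0].round(4))
```

```text
[0.53327479 0.09153108 0.10564474] [ 0.23028002 -0.00589571 -0.97310655]
[0.57076388 0.08974207 0.24129367]
c 300 [(147, 35), (148, 109), (154, -31), (155, -87), (156, -54), (167, -34), (168, 51), (169, 117), (170, 29), (209, -46), (210, -38), (220, 56), (221, 38), (231, -60), (232, -37), (266, 54), (267, 68), (269, -92), (270, -92), (271, -36)]
c 344 [(147, 77), (148, 68), (154, -35), (155, -69), (156, -59), (167, -31), (168, 50), (169, 116), (170, 27), (234, -35), (235, -68), (266, 40), (267, 66), (270, -41), (271, -72), (272, -91), (273, -23)]
r 160 []
r 162 []
r 164 []
r 166 []
r 168 [(286, -24), (287, -27), (289, 25), (290, 26), (353, -21), (354, -21), (356, 54)]
r 170 [(286, -30), (287, -28), (288, 37), (289, 140), (290, 47), (353, -77), (354, -133), (355, 21), (356, 59)]
r 172 [(287, -30), (288, 28), (289, 148), (290, 34), (353, -72), (354, -135), (355, 30), (356, 47)]
r 174 [(286, -22), (287, -30), (288, 40), (289, 141), (290, 34), (320, -34), (321, -36), (325, 24), (326, 37), (353, -59), (354, -131), (355, 23), (356, 28)]
r 176 [(286, -34), (287, -30), (288, 51), (289, 140),
[... 280 characters left out ...]
6), (325, 54), (326, 52), (356, -123), (357, -40)]
r 182 [(286, -27), (287, -32), (288, 49), (289, 139), (290, 32), (310, -184), (311, 22), (336, 136), (337, 37), (356, -114), (357, -47)]
r 184 [(286, -25), (287, -26), (288, 47), (289, 140), (290, 30), (310, -179), (311, 21), (336, 134), (337, 34), (356, -116), (357, -48)]
r 186 [(286, -30), (287, -32), (288, 60), (289, 127), (290, 37), (310, -177), (311, 21), (335, -25), (336, 141), (337, 33), (356, -117), (357, -43)]
r 188 [(286, -32), (287, -22), (288, 51), (289, 128), (290, 34), (310, -177), (311, 21), (336, 134), (337, 33), (356, -113), (357, -54)]
backpanel 0.5822760134385683
0.05 0.5791
0.06 0.5787
0.066 0.5784
0.07 0.5782
0.075 0.578
```

Run:
```python
from m import *
i=load("w14")
for z in(.033,.051):print(z,ray("wrist",322,169,z,i)[0].round(4),[ray("wrist",c,172,z,i)[1].round(4) for c in (289,353.5)])
for z in(.055,.062):print(z,[ray("wrist",c,180,z,i)[1].round(4) for c in (289,356)])
```

```text
0.033 0.5842 [np.float64(0.1121), np.float64(0.0685)]
0.051 0.5831 [np.float64(0.1102), np.float64(0.0704)]
0.055 [np.float64(0.1098), np.float64(0.0694)]
0.062 [np.float64(0.1091), np.float64(0.0702)]
```

carry_out(
  targets=[
    [[0.15,0,0,0,0,0,0],[0.1,0,0.3,0,0,0,0],[0.05,0,0.5,0,0,0,0],[0,0,0.7,0,0,0,0],[-0.05,0,0.9,0,0,0,0],[-0.05,0,0.9,0,0,0,0]],
  ],
)

```text
t: 19.9
tcp_pos: [0.5341, 0.0915, 0.0964]
tool_rot: [0.993, -0.013, 0.115, 0.001]
force: [0.6, -0.1, -3.8]
finger_gap: 0.128
gripper_force: 46.1
```

carry_out(
  targets=[
    [[-0.05,0,0.2,0,0,0,0],[-0.1,0,0.4,0,0,0,0],[-0.15,0,0.6,0,0,0,0],[-0.15,0,0.6,0,0,0,0]],
  ],
)

```text
t: 20.23
tcp_pos: [0.5372, 0.0915, 0.0926]
tool_rot: [0.993, -0.013, 0.119, 0.001]
force: [0.3, 1.3, 4.8]
finger_gap: 0.127
gripper_force: 47.2
```

carry_out(
  targets=[
    [[-0.05,0,0.2,0,0,0,0],[-0.05,0,0.2,0,0,0,0],[0,0,0,0,0,0,2.8],[0,0,0,0,0,0,2.8],[0,0,0,0,0,0,2.8],[0,0,0,0,0,0,2.8],[0.6,0,-3,0,0,0,2.8],[1.4,0,-6,0,0,0,3],[2,0,-9,0,-6,0,4],[2.2,0,-10.5,0,-13,0,4],[2.2,0,-10.5,0,-13.7,0,4],[2.2,0,-10.5,0,-13.7,0,4]],
  ],
)

```text
t: 21.23
tcp_pos: [0.5355, 0.0912, 0.1999]
tool_rot: [1.0, -0.014, -0.0, -0.0]
force: [0.0, -0.3, -0.9]
finger_gap: 0.472
gripper_force: 0.0
```

Run:
```python
from m import *
s=shot("w15");print(s["tcp_pos"],R.from_quat(s["tool_rot"]).as_matrix()[:,2]);i=load("w15");print(i["T"][:3,3])
edges("w15",(301,306,322,340,386,390),(170,190,210,225),lo=110,hi=270,ch=460)
```

```text
[0.53550977 0.09123149 0.19993663] [-8.03050843e-04  1.78757302e-04 -9.99999662e-01]
[0.60330582 0.08863635 0.32359186]
c 301 [(114, 77), (115, 55), (121, -37), (122, -95), (123, -39), (130, 83), (131, 82), (135, -61), (136, 33), (137, 29), (215, -81), (216, -56), (218, -54), (229, 24), (230, 32), (260, 71), (261, 52)]
c 306 [(114, 90), (115, 47), (121, -49), (122, -87), (123, -33), (130, 92), (131, 73), (135, -93), (136, 53), (137, 36), (164, 23), (220, -140), (221, -75), (229, 26), (230, 40), (260, 66), (261, 53)]
c 322 [(114, 93), (115, 40), (121, -61), (122, -82), (123, -24), (130, 101), (131, 67), (135, -88), (136, -97), (137, -34), (138, 52), (139, 72), (144, -23), (145, -71), (147, 52), (235, 49), (260, 68), (261, 58)]
c 340 [(114, 108), (115, 30), (121, -44), (122, -83), (123, -34), (130, 85), (131, 75), (135, -65), (136, 39), (137, 24), (220, -136), (221, -74), (228, 22), (229, 33), (260, 69), (261, 50)]
c 386 [(115, 101), (116, 37), (122, -69), (123, -94), (131, 104), (132, 68), (215, -160), (216, -63), (228, 43), (229, 22), (245, -80), (253, 25), (267, 88), (268, 79), (269
[... 377 characters left out ...]
 -182), (363, 24), (364, 128), (365, 26), (405, -33), (406, -155), (427, 85), (428, 99)]
r 190 [(285, -21), (286, 153), (288, -149), (289, -40), (298, 84), (299, 100), (300, 26), (309, -31), (310, -148), (335, 109), (336, 60), (344, -187), (362, -25), (363, 168), (364, 33), (404, -21), (405, -206), (425, 26), (426, 142), (427, 21), (459, -75), (460, -146)]
r 210 [(286, 26), (287, 63), (288, 49), (289, -192), (299, 105), (300, 102), (310, -28), (314, -44), (315, -96), (330, 97), (331, 40), (335, 26), (344, -227), (345, 26), (362, 75), (363, 120), (403, -87), (404, -130), (405, 21), (424, 111), (425, 87), (457, -97), (458, -124), (459, 24)]
r 225 [(287, 84), (288, 65), (289, -147), (290, -47)]
```

```bash
cat >> m.py <<'E'
def seat(name,col,back,front,l,r,row,fb):
    i=load(name)
    for z in(.047,.051,.055):print(z,"footlen",(ray("wrist",col,back,z,i)-ray("wrist",col,front,z,i))[0].round(4),"w",np.linalg.norm(ray("wrist",l,row,z,i)-ray("wrist",r,row,z,i)).round(4),"ctr",((ray("wrist",col,back,z,i)+ray("wrist",col,front,z,i))/2)[0].round(4))
    print("slot back",ray("wrist",col,fb,.051,i)[0].round(4))
E
python3 - <<'E'
from m import *
seat("w15",306,135.5,220.3,299,344,190,130.7);i=load("w15")
print("bar",ray("wrist",322,145,.101,i)[0],ray("wrist",322,235,.101,i)[0])
print("slot2 front",ray("wrist",386,215.3,.033,i)[0],"slot2 back",ray("wrist",386,131.3,.051,i)[0])
t=cams.snapshot("top")[:,:,::-1];cv2.imwrite("pics/t15.png",t)
print(go((.5395,-.32,.2),102.8))
E
```

```text
0.047 footlen 0.0793 w 0.0414 ctr 0.5473
0.051 footlen 0.0782 w 0.0408 ctr 0.5481
0.055 footlen 0.077 w 0.0402 ctr 0.5489
slot back 0.5915
bar 0.5829632281483591 0.5139733728448364
slot2 front 0.5057270557834566 slot2 back 0.5898795277101554
[array([ 1.93, 41.12, -0.31]), array([ -0.07,   0.43, -14.34])]
```

Run:
```python
from m import *
a=cv2.imread("pics/t6raw.png").astype(int);b=cv2.imread("pics/t15.png").astype(int)
d=np.abs(a-b).max(2)[175:305,410:510]>60;p=np.argwhere(d);print(len(p),p.min(0),p.max(0))
d=np.abs(a-b).max(2)[175:305,455:510]>60;print(d.sum())
```

```text
497 [75 24] [109  42]
0
```

carry_out(
  targets=[
    [[2,4,0,0,0,-1,4],[2,8,0,0,0,-3,4],[2,12,0,0,0,-5,4],[2,16,0,0,0,-7,4],[2,20,0,0,0,-9,4],[2,24,0,0,0,-11,4],[2,28,0,0,0,-13,4],[2,32,0,0,0,-14.3,4],[2,36,0,0,0,-14.3,4],[2,40,0,0,0,-14.3,4],[2,41,0,0,0,-14.3,4],[2,41,0,0,0,-14.3,4]],
  ],
)

```text
t: 22.33
tcp_pos: [0.5391, -0.3213, 0.1957]
tool_rot: [0.994, 0.109, -0.004, -0.001]
force: [-1.5, 0.5, -0.6]
finger_gap: 0.471
gripper_force: 0.0
```

Run:
```python
from m import *
s=shot("w16");print(s["tcp_pos"]);print(go((.5385,-.3495,.063),102.8))
i=load("w16");print([proj("wrist",p,i).round(1) for p in((.57,-.342,.07),(.505,-.357,.07))])
edges("w16",(),range(120,250,10),th=60,cl=250,ch=450)
```

```text
[ 0.5390799  -0.32130729  0.19572478]
[array([-0.61,  3.08, 13.27]), array([-0.32,  0.5 , -0.19])]
[array([354.4, 167.4]), array([352.7, 242.8])]
r 120 [(415, -72)]
r 130 []
r 140 [(412, -77)]
r 150 [(352, 62), (410, -73)]
r 160 [(350, -150), (355, 68), (408, -69)]
r 170 [(338, -120), (345, 91), (347, -110), (362, 81), (363, 73)]
r 180 [(347, -86), (362, 91), (363, 74)]
r 190 [(362, 84), (363, 75)]
r 200 [(339, -88), (362, 61), (363, 105), (400, -83)]
r 210 [(339, -66), (346, -66), (347, -82), (362, 106), (398, -93)]
r 220 [(339, -95), (347, -70), (362, 103), (396, -71)]
r 230 [(323, 68), (341, -80), (342, -102), (344, 109), (362, 124), (393, -117)]
r 240 [(283, 126), (341, -77), (342, -116), (345, 124), (348, -130), (362, 130), (363, -103), (364, -77), (381, 80), (391, -75)]
```

carry_out(
  targets=[
    [[-0.5,3.1,3,0,0.5,0,4],[-0.5,3.1,7,0,0.5,0,4],[-0.5,3.1,10,0,0.5,0,4],[-0.5,3.1,12.5,0,0.5,0,4],[-0.5,3.1,13.3,0,0.5,0,4],[-0.5,3.1,13.3,0,0.5,0,4],[-0.5,3.1,13.3,0,0.5,0,0],[-0.5,3.1,13.3,0,0.5,0,0],[-0.5,3.1,13.3,0,0.5,0,0],[-0.5,3.1,13.3,0,0.5,0,0],[-0.5,3.1,13.3,0,0.5,0,0],[-0.5,3.1,13.3,0,0.5,0,0]],
  ],
  force=90,
)

```text
t: 23.38
tcp_pos: [0.5429, -0.3504, 0.0667]
tool_rot: [0.994, 0.111, 0.002, -0.0]
force: [1.5, 2.1, 7.6]
finger_gap: 0.115
gripper_force: 90.0
```

carry_out(
  targets=[
    [[0,0,-1,0,0,0,0],[0,0,-4,0,0,0,0],[0,0,-8,0,0,0,0],[0,0,-12,0,0,0,0],[0,0,-14,0,0,0,0],[0,0,-14,0,0,0,0]],
  ],
)

```text
t: 23.88
tcp_pos: [0.5439, -0.353, 0.2114]
tool_rot: [0.994, 0.111, 0.005, 0.004]
force: [0.7, -0.8, -1.8]
finger_gap: 0.119
gripper_force: 89.0
```

Run:
```python
from m import *
s=shot("w17");print(s["tcp_pos"]);print(go((.5445,-.0318,.2),88.6))
edges("w17",(322,),range(170,230,10),th=40)
```

```text
[ 0.54393503 -0.35302476  0.2114474 ]
[array([  7.25, -31.17,   0.73]), array([ 0.18, -0.34, 14.15])]
c 322 [(170, -84), (197, -82)]
r 170 [(288, -50), (355, 53)]
r 180 [(304, -60), (340, 53), (341, 44), (370, -60)]
r 190 [(320, -89), (325, 97), (368, -49)]
r 200 [(309, -44), (310, -142), (335, 51), (336, 133), (366, -108)]
r 210 [(299, -142), (337, 92), (338, 92), (365, -77)]
r 220 [(297, -55), (309, -46), (337, 90), (338, 75), (362, -82)]
```

carry_out(
  targets=[
    [[1,-4,0.7,0,0,2,0],[2,-8,0.7,0,0,4,0],[3,-12,0.7,0,0,6,0],[4,-16,0.7,0,0,8,0],[5,-20,0.7,0,0,10,0],[6,-24,0.7,0,0,12,0],[6.8,-28,0.7,0,-0.3,14.1,0],[7.2,-31,0.7,0,-0.3,14.1,0],[7.2,-31.2,0.7,0,-0.3,14.1,0],[7.2,-31.2,0.7,0,-0.3,14.1,0],[7.2,-31.2,0.7,0,-0.3,14.1,0]],
  ],
)

```text
t: 24.85
tcp_pos: [0.5421, -0.0303, 0.1972]
tool_rot: [1.0, -0.011, -0.003, -0.001]
force: [0.2, -0.3, -2.9]
finger_gap: 0.119
gripper_force: 89.1
```

Run:
```python
from m import *
s=manip.sense();print(s["tcp_pos"],R.from_quat(s["tool_rot"]).as_matrix()[:,2]);print(go((.5445,-.0318,.13),88.6))
```

```text
[ 0.5420784  -0.03025533  0.19719565] [-0.00634418  0.00186927 -0.99997813]
[array([0.29, 0.16, 6.72]), array([-0.1 ,  0.37,  0.12])]
```

Lower to just above the rim, then measure the slot and foot edges.

carry_out(
  targets=[
    [[0.2,0.15,3,0,0.4,0,0],[0.2,0.15,5.5,0,0.4,0,0],[0.2,0.15,7,0,0.4,0,0],[0.2,0.15,7.2,0,0.4,0,0],[0.2,0.15,7.2,0,0.4,0,0],[0.2,0.15,7.2,0,0.4,0,0]],
  ],
)

```text
t: 25.35
tcp_pos: [0.5452, -0.0329, 0.1268]
tool_rot: [1.0, -0.012, 0.002, -0.001]
force: [1.3, -1.2, -1.7]
finger_gap: 0.119
gripper_force: 89.0
```

```bash
cat >> m.py <<'E'
def gap(name):
    "edges along columns beside the bar, and row edges near the far end of the foot"
    edges(name,(300,306,340,346),range(140,200,3),th=25)
E
python3 - <<'E'
from m import *
s=shot("w18");print(s["tcp_pos"],R.from_quat(s["tool_rot"]).as_matrix()[:,2]);i=load("w18");print(i["T"][:3,3]);gap("w18")
E
```

```text
[ 0.54518968 -0.03289433  0.12676972] [ 0.00404343  0.00137317 -0.99999088]
[ 0.61242732 -0.03548008  0.25076644]
c 300 [(132, 73), (141, -103), (142, -97), (144, 26), (155, 111), (156, 34), (170, -101), (173, 63), (174, 60), (207, -97), (208, -92), (212, 34), (213, 27), (226, 63), (227, 59), (229, -159), (230, -34), (235, 31), (266, 60), (267, 83), (268, -56), (269, -120), (270, -54)]
c 306 [(132, 75), (141, -114), (142, -90), (155, 113), (156, 29), (170, -98), (173, 66), (174, 64), (177, -54), (178, -60), (182, 123), (208, -37), (209, -115), (210, -28), (211, 45), (212, 34), (229, -45), (267, 42), (276, -27)]
c 340 [(131, 30), (132, 72), (141, -111), (142, -94), (154, 31), (155, 114), (156, 29), (170, -103), (173, 91), (174, 49), (180, -33), (181, -62), (182, 131), (234, -42), (235, -107), (266, 32), (267, 84), (275, -77), (276, -50)]
c 346 [(131, 26), (132, 74), (141, -98), (142, -105), (155, 112), (156, 34), (170, -98), (173, 95), (174, 53), (234, -50), (235, -103), (266, 77), (267, 68), (268, -188), (269, -46)]
r 140 []
r 143 []
r 146 []
r 149 []
r 152 []
r 155 [(291, 82), (292,
[... 470 characters left out ...]
324, 77), (325, 94), (357, -60), (358, -98)]
r 179 [(286, 149), (287, 36), (304, -69), (319, -45), (320, -40), (325, 45), (326, 31), (340, 83), (357, -64), (358, -101)]
r 182 [(286, 151), (287, 39), (319, -92), (320, -90), (325, 165), (326, 32), (357, -73), (358, -106)]
r 185 [(286, 149), (287, 40), (319, -53), (320, -139), (325, 148), (326, 45), (357, -78), (358, -118)]
r 188 [(286, 110), (287, 65), (320, -122), (325, 110), (357, -73), (358, -121)]
r 191 [(286, 113), (287, 65), (320, -132), (325, 112), (357, -71), (358, -120)]
r 194 [(286, 87), (287, 75), (320, -132), (325, 115), (357, -97), (358, -74)]
r 197 [(286, 59), (287, 89), (288, 32), (310, -219), (335, 205), (357, -89), (358, -85)]
```

```bash
cat >> m.py <<'E'
def fit(name,rb,rf,sl,sr,fl,fr,ft):
    i=load(name);X=lambda u,v,z:ray("wrist",u,v,z,i)
    print("slot back rim/floor x",X(322,rb,.051)[0].round(4),X(322,rb,.033)[0].round(4),"slot y rim/floor",*[((X(sl,rb+5,z)+X(sr,rb+5,z))/2)[1].round(4) for z in(.051,.033)])
    f=X(322,rf,ft);print("foot far x",f[0].round(4),"foot y",((X(fl,rf+5,ft)+X(fr,rf+5,ft))/2)[1].round(4),"width",(X(fl,rf+5,ft)-X(fr,rf+5,ft))[1].round(4))
E
python3 - <<'E'
from m import *
fit("w18",155,173,291,352.2,286.5,357.8,.0818)
E
```

```text
slot back rim/floor x 0.5886 0.5865 slot y rim/floor -0.034 -0.0339
foot far x 0.5823 foot y -0.0343 width 0.0398
```

carry_out(
  targets=[
    [[0.3,0,0,0,-0.2,0,0],[0.3,0,0.4,0,-0.2,0,0],[0.3,0,0.8,0,-0.2,0,0],[0.3,0,1.2,0,-0.2,0,0],[0.3,0,1.5,0,-0.2,0,0],[0.3,0,1.5,0,-0.2,0,0],[0.3,0,1.5,0,-0.2,0,0]],
  ],
)

```text
t: 25.98
tcp_pos: [0.5473, -0.0315, 0.1112]
tool_rot: [1.0, -0.012, -0.001, -0.001]
force: [-0.8, 0.1, -2.5]
finger_gap: 0.118
gripper_force: 89.1
```

Run:
```python
from m import *
s=shot("w19");print(s["tcp_pos"],R.from_quat(s["tool_rot"]).as_matrix()[:,2]);i=load("w19");edges("w19",(300,346),range(155,190,4),th=25)
```

```text
[ 0.54733386 -0.03150004  0.11116375] [-0.00107555  0.00205593 -0.99999731]
c 300 [(134, -30), (135, 124), (145, -46), (146, -152), (148, 28), (160, 72), (161, 82), (170, -103), (173, 61), (174, 64), (207, -102), (208, -88), (212, 36), (213, 30), (226, 63), (227, 64), (229, -172), (266, 68), (267, 78), (268, -58), (269, -122), (270, -52)]
c 346 [(135, 89), (136, 34), (145, -46), (146, -153), (148, 31), (160, 63), (161, 89), (170, -98), (173, 87), (174, 51), (234, -44), (235, -109), (265, 28), (266, 66), (267, 72), (268, -190), (269, -38)]
r 155 []
r 159 []
r 163 [(288, -28), (290, 73), (291, 105), (356, -168), (357, -30)]
r 167 [(290, 56), (291, 127), (356, -185)]
r 171 [(355, 32), (356, -88)]
r 175 [(286, 121), (287, 34), (319, -48), (320, -153), (324, 75), (325, 100), (357, -80), (358, -110)]
r 179 [(286, 153), (287, 40), (304, -73), (319, -41), (320, -44), (325, 45), (326, 33), (340, 81), (341, 28), (357, -72), (358, -115)]
r 183 [(286, 153), (287, 36), (319, -62), (320, -139), (325, 207), (357, -80), (358, -128), (359, 26)]
r 187 [(286, 107), (287, 66), (319, -28), (320, -103), (325, 106), (357, -78), (358, -129), (359, 29)]
```

Run:
```python
from m import *
fit("w19",160.5,173.3,291,356,286.5,357.8,.066)
```

```text
slot back rim/floor x 0.589 0.5865 slot y rim/floor -0.0337 -0.0337
foot far x 0.584 foot y -0.0328 width 0.0398
```

carry_out(
  targets=[
    [[0.15,0.08,0,0,0,0,0],[0.15,0.08,0.4,0,0,0,0],[0.15,0.08,0.8,0,0,0,0],[0.15,0.08,1.1,0,0,0,0],[0.15,0.08,1.3,0,0,0,0],[0.15,0.08,1.3,0,0,0,0],[0.15,0.08,1.3,0,0,0,0]],
  ],
)

```text
t: 26.62
tcp_pos: [0.549, -0.0324, 0.0983]
tool_rot: [1.0, -0.012, -0.0, -0.001]
force: [-0.5, 0.7, -2.0]
finger_gap: 0.119
gripper_force: 89.1
```

carry_out(
  targets=[
    [[0,0,0.2,0,0,0,0],[0,0,0.4,0,0,0,0],[0,0,0.5,0,0,0,0],[0,0,0.5,0,0,0,0]],
  ],
)

```text
t: 26.95
tcp_pos: [0.5489, -0.0324, 0.0933]
tool_rot: [1.0, -0.012, -0.0, -0.001]
force: [-0.4, -0.0, -2.0]
finger_gap: 0.118
gripper_force: 89.1
```

carry_out(
  targets=[
    [[0,0,0.2,0,0,0,0],[0,0,0.4,0,0,0,0],[0,0,0.4,0,0,0,0]],
  ],
)

```text
t: 27.2
tcp_pos: [0.5489, -0.0324, 0.0892]
tool_rot: [1.0, -0.012, -0.0, -0.001]
force: [0.5, -0.5, -1.8]
finger_gap: 0.121
gripper_force: 89.2
```

carry_out(
  targets=[
    [[0,0,0.2,0,0,0,0],[0,0,0.3,0,0,0,0],[0,0,0.3,0,0,0,0]],
  ],
)

```text
t: 27.45
tcp_pos: [0.5505, -0.0323, 0.0886]
tool_rot: [1.0, -0.012, 0.002, -0.001]
force: [-1.1, 2.0, 10.5]
finger_gap: 0.12
gripper_force: 90.9
```

Contact with the floor at about z = 0.0886. I'll release, rise, and compare A and C in the wrist picture.

carry_out(
  targets=[
    [[0,0,0,0,0,0,2.8],[0,0,0,0,0,0,2.8],[0,0,0,0,0,0,2.8],[0,0,0,0,0,0,2.8],[-0.3,0,-3,0,0,0,2.8],[-0.6,0,-6,0,0,0,2.8],[-1,-3,-9,0,0,0,4],[-1,-6,-11,0,0,0,4],[-1,-6,-11,0,0,0,4],[-1,-6,-11,0,0,0,4]],
  ],
)

```text
t: 28.28
tcp_pos: [0.541, 0.0286, 0.1978]
tool_rot: [1.0, -0.01, 0.001, -0.001]
force: [-0.5, 0.1, -0.7]
finger_gap: 0.473
gripper_force: 0.0
```

Run:
```python
from m import *
s=shot("w20");print(s["tcp_pos"],R.from_quat(s["tool_rot"]).as_matrix()[:,2]);i=load("w20")
for n,c in(("s3",(.545,.09,.044)),("s2",(.545,.029,.03)),("s1",(.545,-.033,.044)),("b3",(.545,.09,.095)),("b1",(.545,-.033,.095))):print(n,proj("wrist",c,i).round(1))
edges("w20",(),(170,190,205),th=30,cl=200,ch=440)
```

```text
[0.5410191  0.02862894 0.19781936] [ 0.00266716  0.00114306 -0.99999579]
s3 [256.1 188.8]
s2 [321.3 184.2]
s1 [387.8 186.4]
b3 [242.7 203.7]
b1 [400.9 200.8]
r 170 [(223, -59), (257, 95), (258, 87), (277, -156), (298, 134), (299, 63), (344, -115), (345, -61), (363, 32), (364, 35), (367, 112), (375, -73), (376, -34), (386, 59), (387, -147), (427, 54), (428, 121)]
r 190 [(224, -38), (257, 69), (258, 117), (277, -74), (278, -113), (297, -38), (298, 162), (299, 61), (344, -217), (363, 119), (365, -49), (366, 97), (367, 54), (386, -159), (426, 48), (427, 150)]
r 205 [(256, 114), (257, 72), (266, -95), (267, -38), (269, 127), (270, 67), (278, -143), (279, -39), (298, 93), (299, 96), (343, -43), (344, -169), (345, 34), (362, 37), (363, 33), (365, 40), (366, 96), (374, -119), (375, -67), (376, 49), (377, 60), (378, 47), (386, -40), (387, -95), (388, -43), (424, 51), (425, 124)]
```

Check seating by touch: press lightly with closed fingertips on A's bar, then on C's, and compare contact heights.

carry_out(
  targets=[
    [[0.4,-3,2,0,0,0,0],[0.4,-6.2,4,0,0,0,0],[0.4,-6.2,6,0,0,0,0],[0.4,-6.2,7,0,0,0,0],[0.4,-6.2,7.6,0,0,0,0],[0.4,-6.2,8,0,0,0,0],[0.4,-6.2,8.3,0,0,0,0],[0.4,-6.2,8.5,0,0,0,0],[0.4,-6.2,8.5,0,0,0,0]],
  ],
)

```text
t: 29.08
tcp_pos: [0.5463, 0.0888, 0.112]
tool_rot: [1.0, -0.012, 0.0, -0.001]
force: [-0.5, 0.7, 0.4]
finger_gap: 0.0
gripper_force: 0.0
```

carry_out(
  targets=[
    [[0,0,0.2,0,0,0,0],[0,0,0.4,0,0,0,0],[0,0,0.6,0,0,0,0],[0,0,0.6,0,0,0,0]],
  ],
)

```text
t: 29.42
tcp_pos: [0.5507, 0.089, 0.1109]
tool_rot: [1.0, -0.012, 0.006, -0.001]
force: [-1.3, -0.7, 22.1]
finger_gap: -0.0
gripper_force: 11.4
```

carry_out(
  targets=[
    [[-0.2,0,-2,0,0,0,0],[-0.2,3,-4,0,0,0,0],[-0.2,7,-4,0,0,0,0],[-0.2,11,-4,0,0,0,0],[-0.2,12.1,-4,0,0,0,0],[-0.2,12.1,-2,0,0,0,0],[-0.2,12.1,-0.7,0,0,0,0],[-0.2,12.1,-0.3,0,0,0,0],[-0.2,12.1,0,0,0,0,0],[-0.2,12.1,0,0,0,0,0]],
  ],
)

```text
t: 30.25
tcp_pos: [0.5466, -0.0327, 0.1109]
tool_rot: [1.0, -0.012, 0.007, 0.001]
force: [-0.1, -0.3, 26.0]
finger_gap: -0.002
gripper_force: 12.7
```

Both bars touch at TCP z ≈ 0.111, so A and C are equally seated. Now B.

carry_out(
  targets=[
    [[0,0,-3,0,0,0,0],[0,0,-7,0,0,0,4],[-2,4,-9,0,0,-1,4],[-4,8,-9,0,0,-2,4],[-5,12,-9,0,0,-3,4],[-6,16,-9,0,0,-4,4],[-7,20,-9,0,0,-5,4],[-8,24,-9,0,0,-6,4],[-8.8,28,-9,0,0,-6.3,4],[-8.8,31,-9,0,0,-6.3,4],[-8.8,31,-9,0,0,-6.3,4],[-8.8,31,-9,0,0,-6.3,4]],
  ],
)

```text
t: 31.25
tcp_pos: [0.4457, -0.3414, 0.1953]
tool_rot: [0.999, 0.041, 0.0, -0.0]
force: [0.1, 0.5, -0.4]
finger_gap: 0.461
gripper_force: 0.0
```

Run:
```python
from m import *
s=shot("w21");print(s["tcp_pos"]);print(go((.457,-.3550,.063),94.9))
i=load("w21");print([proj("wrist",p,i).round(1) for p in((.4927,-.3523,.07),(.4229,-.3583,.07))])
edges("w21",(328,334,338,342),range(150,250,10),th=60,cl=290,ch=400)
```

```text
[ 0.44574093 -0.3414486   0.19529675]
[array([ 1.01,  1.69, 13.19]), array([-0.16,  0.01, -0.04])]
[array([339.7, 144.2]), array([338.8, 226.5])]
c 328 [(157, -68), (158, -75), (159, 73), (170, -100), (189, -88), (192, 105), (231, -83)]
c 334 [(147, -117)]
c 338 [(138, -85), (141, 89), (147, -65)]
c 342 [(147, -103)]
r 150 [(332, -173), (347, 100), (393, -78)]
r 160 [(323, -90), (332, -68), (347, 110), (392, -86)]
r 170 [(326, -61), (329, 98), (332, -146), (347, 117), (392, -79)]
r 180 [(332, -66), (347, 114), (391, -109)]
r 190 [(326, -94), (350, 108), (390, -64)]
r 200 [(332, -83), (347, 77), (390, -114)]
r 210 [(332, -87), (347, 85), (389, -83)]
r 220 [(333, -128), (347, 110)]
r 230 [(333, -64), (347, 62), (387, -108)]
r 240 []
```

carry_out(
  targets=[
    [[0.7,1.7,3,0,0,0,4],[0.7,1.7,7,0,0,0,4],[0.7,1.7,10,0,0,0,4],[0.7,1.7,12.5,0,0,0,4],[0.7,1.7,13.3,0,0,0,4],[0.7,1.7,13.3,0,0,0,4],[0.7,1.7,13.3,0,0,0,0],[0.7,1.7,13.3,0,0,0,0],[0.7,1.7,13.3,0,0,0,0],[0.7,1.7,13.3,0,0,0,0],[0.7,1.7,13.3,0,0,0,0],[0.7,1.7,13.3,0,0,0,0]],
  ],
  force=90,
)

```text
t: 32.3
tcp_pos: [0.4554, -0.3559, 0.0639]
tool_rot: [0.999, 0.043, 0.001, 0.0]
force: [0.9, 2.0, 6.7]
finger_gap: 0.12
gripper_force: 89.4
```

carry_out(
  targets=[
    [[0,0,-1,0,0,0,0],[0,0,-4,0,0,0,0],[0,0,-8,0,0,0,0],[0,0,-12,0,0,0,0],[1,-3,-14,0,0,1,0],[2,-7,-14,0,0,2,0],[3,-11,-14,0,0,3,0],[4,-15,-14,0,0,4,0],[5,-19,-14,0,0,5,0],[6,-22,-14,0,0,6,0],[6,-22,-14,0,0,6.3,0],[6,-22,-14,0,0,6.3,0]],
  ],
)

```text
t: 33.3
tcp_pos: [0.4948, -0.1296, 0.2028]
tool_rot: [1.0, -0.01, -0.0, -0.001]
force: [1.0, -0.3, -2.2]
finger_gap: 0.121
gripper_force: 88.5
```

Run:
```python
from m import *
s=manip.sense();print(s["tcp_pos"],R.from_quat(s["tool_rot"]).as_matrix()[:,2]);print(go((.5465,-.095,.2),88.6))
```

```text
[ 0.49478047 -0.12957255  0.20282716] [-6.35495386e-04  1.39125630e-03 -9.99998830e-01]
[array([ 5.1 , -3.56,  0.28]), array([-0.08,  0.04,  0.29])]
```

carry_out(
  targets=[
    [[3,-2,0,0,0,0.3,0],[5,-3.5,0,0,0,0.3,0],[5,-3.5,2,0,0,0.3,0],[5,-3.5,5,0,0,0.3,0],[4.9,-3.5,7,0,0,0.3,0],[4.9,-3.5,7.6,0,0,0.3,0],[4.9,-3.5,7.6,0,0,0.3,0],[4.9,-3.5,7.6,0,0,0.3,0]],
  ],
)

```text
t: 33.97
tcp_pos: [0.5454, -0.0986, 0.1269]
tool_rot: [1.0, -0.015, 0.0, -0.001]
force: [-0.3, 0.5, -2.4]
finger_gap: 0.119
gripper_force: 88.5
```

Run:
```python
from m import *
s=shot("w22");print(s["tcp_pos"],R.from_quat(s["tool_rot"]).as_matrix()[:,2]);edges("w22",(300,346),range(150,190,4),th=25)
```

```text
[ 0.54535395 -0.09860174  0.12685607] [ 5.24888591e-04  1.25588845e-03 -9.99999074e-01]
c 300 [(118, 31), (119, 115), (128, -92), (129, -112), (130, 37), (141, 189), (166, -56), (167, -81), (170, 70), (171, 51), (204, -86), (205, -97), (209, 37), (210, 37), (224, 39), (225, 77), (226, -89), (227, -103), (232, 34), (233, 26), (266, 72), (267, 76), (268, -54), (269, -126), (270, -57)]
c 346 [(118, 42), (119, 113), (128, -87), (129, -112), (130, 26), (140, 37), (141, 50), (166, -35), (167, -26), (170, 108), (234, -50), (235, -104), (266, 74), (267, 69), (268, -186), (269, -48)]
r 150 [(285, 167), (286, 51), (346, -73), (347, -95), (348, -40), (349, 32), (361, 59), (362, 116), (363, -44), (364, -68), (365, -32)]
r 154 [(282, -26), (285, 141), (286, 65), (346, -63), (347, -103), (348, -35), (349, 33), (361, 66), (362, 120), (363, -45), (364, -78), (365, -31)]
r 158 [(285, 124), (286, 71), (346, -57), (347, -100), (348, -43), (349, 33), (361, 60), (362, 132), (363, -74), (364, -69)]
r 162 [(285, 68), (286, 94), (287, 45), (346, -89), (347, -107), (349, 29), (361, 66), (362, 112), (363, -76
[... 295 characters left out ...]
 (362, 136), (363, -77), (364, -79)]
r 174 [(283, -28), (285, 70), (286, 110), (304, -52), (319, -49), (320, -67), (325, 56), (326, 45), (340, 60), (341, 28), (358, -46), (359, -167), (360, 45), (361, 84), (362, 84), (363, -72), (364, -88)]
r 178 [(285, 53), (286, 129), (287, 26), (318, -31), (319, -81), (320, -77), (325, 139), (326, 59), (358, -60), (359, -148), (360, 37), (361, 86), (362, 67), (363, -73), (364, -68)]
r 182 [(286, 157), (287, 35), (319, -37), (320, -121), (325, 137), (358, -76), (359, -126), (360, 52), (361, 125), (363, -77), (364, -66)]
r 186 [(286, 179), (287, 31), (319, -28), (320, -103), (325, 112), (358, -66), (359, -132), (360, 47), (361, 136), (363, -73), (364, -67)]
```

Run:
```python
from m import *
fit("w22",140.8,170,285.5,346.8,286.3,358.5,.081)
```

```text
slot back rim/floor x 0.5978 0.5964 slot y rim/floor -0.0966 -0.0962
foot far x 0.5838 foot y -0.1003 width 0.0404
```

carry_out(
  targets=[
    [[0.8,-0.3,0,0,0,0,0],[1.1,-0.35,0,0,0,0,0],[1.1,-0.35,0.4,0,0,0,0],[1.1,-0.35,0.7,0,0,0,0],[1.1,-0.35,0.7,0,0,0,0],[1.1,-0.35,0.7,0,0,0,0]],
  ],
)

```text
t: 34.52
tcp_pos: [0.5556, -0.0939, 0.1191]
tool_rot: [1.0, -0.014, -0.001, -0.001]
force: [-0.3, 0.7, -2.6]
finger_gap: 0.124
gripper_force: 88.7
```

Run:
```python
from m import *
s=shot("w23");print(s["tcp_pos"],R.from_quat(s["tool_rot"]).as_matrix()[:,2]);edges("w23",(300,346),range(158,186,4),th=25)
```

```text
[ 0.55555186 -0.09387006  0.11912954] [-0.00126206  0.00215848 -0.99999687]
c 300 [(133, 132), (142, -63), (143, -138), (145, 28), (156, 29), (157, 90), (158, 58), (166, -37), (167, -78), (170, 69), (171, 54), (204, -87), (205, -95), (209, 41), (210, 40), (224, 43), (225, 75), (226, -87), (227, -107), (232, 33), (266, 72), (267, 76), (268, -53), (269, -127), (270, -52)]
c 346 [(132, 55), (133, 91), (142, -56), (143, -155), (145, 31), (156, 66), (157, 103), (166, -55), (167, -95), (170, 117), (234, -48), (235, -106), (266, 75), (267, 72), (268, -186), (269, -54)]
r 158 [(291, 187), (292, 38), (355, -235), (357, 27), (370, 78)]
r 162 [(291, 128), (292, 69), (355, -240), (356, 28), (370, 88)]
r 166 [(291, 76), (292, 51), (354, -41), (355, -66), (356, -43), (357, 26), (370, 144)]
r 170 [(286, 65), (287, 34), (310, 32), (319, -70), (320, -112), (324, 32), (325, 94), (326, 48), (358, -72), (359, -113), (370, 142)]
r 174 [(285, 83), (286, 93), (304, -58), (319, -60), (320, -63), (325, 68), (326, 44), (340, 66), (358, -47), (359, -156), (370, 178)]
r 178 [(285, 57), (286, 108), (318, -38), (319, -72), (320, -77), (325, 147), (326, 59), (358, -60), (359, -138), (370, 137)]
r 182 [(286, 136), (319, -33), (320, -130), (325, 140), (326, 26), (358, -72), (359, -114), (370, 109)]
```

Run:
```python
from m import *
fit("w23",157,170,291,355,286.2,358.7,.073)
```

```text
slot back rim/floor x 0.5983 0.5959 slot y rim/floor -0.096 -0.0959
foot far x 0.5939 foot y -0.0956 width 0.0406
```

carry_out(
  targets=[
    [[0.1,0,0.4,0,0,0,0],[0.1,0,0.8,0,0,0,0],[0.1,0,1.2,0,0,0,0],[0.1,0,1.6,0,0,0,0],[0.1,0,2,0,0,0,0],[0.1,0,2.4,0,0,0,0],[0.1,0,2.8,0,0,0,0],[0.1,0,2.8,0,0,0,0]],
  ],
)

```text
t: 35.23
tcp_pos: [0.5565, -0.0939, 0.0904]
tool_rot: [1.0, -0.014, -0.001, -0.001]
force: [-0.2, 0.1, -2.3]
finger_gap: 0.121
gripper_force: 88.7
```

carry_out(
  targets=[
    [[0,0,0.2,0,0,0,0],[0,0,0.4,0,0,0,0],[0,0,0.5,0,0,0,0],[0,0,0.5,0,0,0,0]],
  ],
)

```text
t: 35.57
tcp_pos: [0.557, -0.0941, 0.0863]
tool_rot: [1.0, -0.014, -0.0, -0.001]
force: [0.0, 0.3, -2.7]
finger_gap: 0.124
gripper_force: 88.7
```

Now the last few millimetres, release, rise, and press-check B's bar as before.

carry_out(
  targets=[
    [[0,0,0.2,0,0,0,0],[0,0,0.25,0,0,0,0],[0,0,0.25,0,0,0,2.8],[0,0,0.1,0,0,0,2.8],[0,0,0,0,0,0,2.8],[0,0,0,0,0,0,2.8],[0,0,-3,0,0,0,2.8],[0,0,-5,0,0,0,0],[0,0,-5,0,0,0,0],[0,0,-5,0,0,0,0],[0,0,-5,0,0,0,0],[0,0,-5,0,0,0,0]],
  ],
)

```text
t: 36.57
tcp_pos: [0.5562, -0.0939, 0.1354]
tool_rot: [1.0, -0.014, -0.001, -0.001]
force: [-0.9, -0.3, 0.4]
finger_gap: 0.001
gripper_force: 0.0
```

carry_out(
  targets=[
    [[0,0,1,0,0,0,0],[0,0,1.8,0,0,0,0],[0,0,2.3,0,0,0,0],[0,0,2.6,0,0,0,0],[0,0,2.9,0,0,0,0],[0,0,3,0,0,0,0],[0,0,3,0,0,0,0]],
  ],
)

```text
t: 37.15
tcp_pos: [0.5608, -0.0941, 0.1109]
tool_rot: [1.0, -0.015, 0.005, -0.0]
force: [-0.1, 5.2, 28.6]
finger_gap: -0.002
gripper_force: 14.5
```

All three waiting modules touch at the same height, so they are fully down. Next I'll move in front of the handle with closed fingers and check with the top camera.

carry_out(
  targets=[
    [[0,0,-3,0,0,0,0],[0,0,-7,0,0,0,0],[-3,-2,-9,0,0,0,0],[-6,-4,-9,0,0,0,0],[-9,-6,-9,0,0,0,0],[-12,-8,-9,0,0,0,0],[-15,-9.5,-9,0,0,0,0],[-16,-9.5,-9,0,0,0,0],[-16,-9.5,-9,0,0,0,0]],
  ],
)

```text
t: 37.9
tcp_pos: [0.3959, 0.0067, 0.1959]
tool_rot: [1.0, -0.014, -0.003, -0.002]
force: [-0.9, 0.0, 0.9]
finger_gap: -0.0
gripper_force: 0.0
```

Run:
```python
from m import *
s=shot("w24");print(s["tcp_pos"],R.from_quat(s["tool_rot"]).as_matrix()[:,2]);i=load("w24")
for x in(.43,.445,.46):print(x,proj("wrist",(x,.002,.088),i).round(1))
edges("w24",(300,322,345),(),th=25,lo=60,hi=260)
t=cams.snapshot("top")[:,:,::-1];cv2.imwrite("pics/t24.png",t)
a=cv2.imread("pics/t6raw.png").astype(int);b=t.astype(int)
for n,(r0,r1,c0,c1) in dict(tray=(185,292,160,250),jar=(125,165,200,240),driver=(115,196,440,466),meter=(105,147,295,365)).items():print(n,(np.abs(a-b).max(2)[r0:r1,c0:c1]>60).sum())
h=cv2.cvtColor(t.copy(),cv2.COLOR_BGR2HSV)[195:292,418:496];print("mat pink frac",((h[...,0]>150)&(h[...,1]>60)).mean())
```

```text
[0.39586675 0.00668116 0.19588073] [-0.00542575  0.00311256 -0.99998044]
0.43 [326.8 160.8]
0.445 [326.3 141. ]
0.46 [325.8 121. ]
c 300 [(71, -77), (72, -71), (127, 45), (128, 31), (138, -27), (139, -26), (140, -49), (244, -40), (254, -31)]
c 322 [(71, -180), (127, 36), (128, 38), (138, -28), (139, -29), (140, -53), (234, -27), (235, -45)]
c 345 [(71, -118), (72, -44), (127, 31), (128, 38), (129, 26), (139, -34), (140, -48), (244, -34)]
tray 309
jar 0
driver 0
meter 0
mat pink frac 0.9105207507269363
```

The mat is clear and the bystanders are unchanged. The handle bar is at x ≈ 0.45. I'll lower in front of it and push.

carry_out(
  targets=[
    [[0,0.4,3,0,-0.3,0,0],[0,0.4,6,0,-0.3,0,0],[0,0.4,9,0,-0.3,0,0],[0,0.4,10.8,0,-0.3,0,0],[1,0.4,10.8,0,-0.3,0,0],[2,0.4,10.8,0,-0.3,0,0],[3,0.4,10.8,0,-0.3,0,0],[4,0.4,10.8,0,-0.3,0,0],[5,0.5,10.8,0,-0.3,0,0],[6,0.5,10.8,0,-0.3,0,0],[6,0.5,10.8,0,-0.3,0,0]],
  ],
)

```text
t: 38.92
tcp_pos: [0.4641, -0.002, 0.0897]
tool_rot: [1.0, -0.014, 0.001, -0.0]
force: [0.4, 0.8, 0.5]
finger_gap: -0.002
gripper_force: 0.0
```

carry_out(
  targets=[
    [[1,0,0,0,0,0,0],[2,0,0,0,0,0,0],[3,0,0,0,0,0,0],[4,0.1,0,0,0,0,0],[5,0.1,0,0,0,0,0],[6,0.1,0,0,0,0,0],[7,0.2,0,0,0,0,0],[8,0.2,0,0,0,0,0],[9,0.2,0,0,0,0,0],[9.5,0.2,0,0,0,0,0],[10,0.2,0,0,0,0,0],[10,0.2,0,0,0,0,0]],
  ],
)

```text
t: 39.92
tcp_pos: [0.5617, -0.0066, 0.0882]
tool_rot: [1.0, -0.014, -0.001, -0.001]
force: [0.1, -0.5, 0.2]
finger_gap: -0.0
gripper_force: 0.0
```

Run:
```python
from m import *
s=shot("w25");i=load("w25");edges("w25",(300,322,345),(),th=25,lo=60,hi=290)
for x in(.57,.58,.59,.6):print(x,proj("wrist",(x,-.002,.091),i).round(1))
```

```text
c 300 [(76, -31), (77, -58), (96, 93), (97, 68), (131, -93), (224, 27), (244, -59), (245, -70), (274, 26)]
c 322 [(76, -57), (77, -49), (95, -32), (96, 140), (97, 39), (130, -35), (131, -53), (224, 27), (244, -60), (245, -71), (246, -29), (267, 48)]
c 345 [(76, -32), (77, -53), (78, -34), (79, 64), (80, 103), (82, -119), (95, -26), (96, 101), (97, 76), (131, -67), (221, -26), (244, -64), (245, -74), (274, 26)]
0.57 [309.4 258.7]
0.58 [308.4 237.5]
0.59 [307.4 215. ]
0.6 [306.4 191.3]
```

carry_out(
  targets=[
    [[0.5,0,0,0,0,0,0],[1,0,0,0,0,0,0],[1.5,0,0,0,0,0,0],[2,0,0,0,0,0,0],[2.2,0,0,0,0,0,0],[2.2,0,0,0,0,0,0]],
  ],
)

```text
t: 40.47
tcp_pos: [0.5802, -0.0066, 0.0877]
tool_rot: [1.0, -0.014, -0.005, -0.001]
force: [-5.3, 0.2, 2.1]
finger_gap: 0.005
gripper_force: 2.5
```

carry_out(
  targets=[
    [[0.3,0,0,0,0,0,0],[0.6,0,0,0,0,0,0],[0.8,0,0,0,0,0,0],[0.8,0,0,0,0,0,0]],
  ],
)

```text
t: 40.8
tcp_pos: [0.5806, -0.0063, 0.0874]
tool_rot: [1.0, -0.013, -0.013, -0.002]
force: [-16.7, -2.6, 13.1]
finger_gap: 0.003
gripper_force: 9.2
```

Firm stop. I'll back off, rise clear and compare with the first top picture.

carry_out(
  targets=[
    [[-1.5,0,0,0,0.5,0,0],[-3,0,0,0,1,0,0],[-4,0,-3,0,1,0,0],[-6,0,-7,0,1,0,0],[-9,-3,-11,0,1,0,0],[-12,-6,-15,0,1,0,0],[-15,-10,-15,0,1,0,0],[-17,-14,-15,0,1,0,0],[-17,-18,-15,0,1,0,0],[-17,-22,-15,0,1,0,0],[-17,-24,-15,0,1,0,0],[-17,-24,-15,0,1,0,0]],
  ],
)

```text
t: 41.8
tcp_pos: [0.4281, 0.2428, 0.2406]
tool_rot: [1.0, -0.012, 0.009, -0.003]
force: [0.2, 1.2, -0.0]
finger_gap: -0.002
gripper_force: 0.0
```

Run:
```python
from m import *
print(manip.sense()["tcp_pos"])
t=cams.snapshot("top")[:,:,::-1];cv2.imwrite("pics/t26.png",t)
a=cv2.imread("pics/top0.png");b=t
for n,(r0,r1,c0,c1) in dict(cabhandle=(75,215,270,412),jar=(125,165,200,240),driver=(115,194,440,466),meter=(105,147,295,365)).items():
    d=np.abs(a.astype(int)-b).max(2)[r0:r1,c0:c1]>50;print(n,d.sum(),np.argwhere(d).mean(0)+[r0,c0] if d.any() else "")
ga,gb=[cv2.cvtColor(np.ascontiguousarray(x),6).astype(int) for x in(a,b)]
for c in(325,337,350):print(ga[196:212,c].tolist(),gb[196:212,c].tolist())
h=b[185:292,160:250].max(2);p=np.argwhere(h>130);q=p[(p[:,0]>8)&(p[:,0]<100)&(p[:,1]>14)&(p[:,1]<76)];print("bright in tray",len(q),q.mean(0)+[185,160] if len(q) else "",np.ptp(q,0) if len(q) else "", proj("top",(.506,.317,.025)))
```

```text
[0.42807814 0.24281147 0.24055717]
cabhandle 0 
jar 0 
driver 0 
meter 0 
[121, 122, 121, 121, 121, 117, 152, 162, 159, 121, 117, 120, 120, 120, 119, 119] [121, 121, 121, 121, 120, 116, 151, 160, 159, 120, 117, 118, 118, 119, 118, 119]
[124, 124, 123, 123, 123, 123, 145, 159, 164, 150, 113, 117, 122, 121, 122, 122] [123, 123, 123, 123, 122, 122, 144, 158, 164, 149, 113, 116, 120, 120, 121, 120]
[122, 122, 121, 122, 121, 121, 113, 153, 161, 163, 135, 121, 120, 120, 120, 119] [122, 120, 121, 121, 121, 120, 113, 151, 161, 162, 133, 121, 119, 119, 118, 119]
bright in tray 271 [237.41697417 211.16605166] [33 16] [206.7113301  238.66328026]
```

```bash
python3 -c "
from station import sign_off;print(sign_off())"
```

```text
the job is handed in; nothing more can be done
None
```

The job is handed in: the one finished module stands upright in the black tray, the three waiting modules are fully down in drawer slots 0, 1 and 3, and the drawer is fully home. The jar, screwdriver and meter have not moved; the drawer was at its stop when opened, but loading the modules nudged it about 15 mm back in before the final push.

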